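Fetch the spacers from behind the stand and lens and pack the stage gap

ROBOT

A 6-joint arm with a two-finger parallel gripper is mounted at the origin on the work surface. World frame = base frame: x ahead of the robot, y to its left, z up, the work surface at z = 0. Lengths are in m, angles in rad, forces in N, time in s.
With the tool pointing down it reaches from about 0.35 to 0.975 m from the base axis. Payload 4.9 kg.
Tool frame: the origin (TCP) lies at the very end of the fingers, on their centre line; the grasp point (between the pads) lies 19 mm behind it; z points along the fingers, y is the line along which they close (so a half turn about z gives the same grasp; the last joint's range is limited). The gripper opens to 85 mm and grips with 20 to 120 N. Pads are 22 mm wide; open, the fingers measure 114 mm over their backs; the gripper's body (76 mm by 85 mm) begins 54 mm behind the grasp point. The pads swing forward as they close: fully open they stand 13 mm farther back than shut.
Start: joints at [-1.272, 0.053, 1.613, -0, 1.476, -0.119], TCP at [0.254, -0.571, 0.231] pointing down, gripper open.
Joint ranges: [-3.01, 3.01], [-1.01, 2.22], [0.06, 2.58], [-1.02, 4.17], [0.09, 2.62], [-3.14, 3.14]. Speed limits (rad/s): [2.57, 2.57, 3.14, 3.14, 3.14, 3.14].

INTERFACE

Orientations are given as a rotation vector (axis times angle).
In Python, from station import ctrl gives the robot as it stands. The module is installed in compiled form; this text tells all that it offers.
- The arm moves only by the tool jog_arm, never from a script. Its argument "steps" is a list of rows, each an object with "delta_rot": the turn, a rotation vector about the tool's x, y, z in degrees, a list of three; "linear": the shift along the tool's x, y, z in m, a list of three; "grip": the finger opening in m, from 0 to 0.0854. In form: [{"delta_rot": [rx, ry, rz], "linear": [x, y, z], "grip": grip}, ...]. A call has 1 to 10 rows; each row shifts and turns the commanded pose from where the row before left it, along the tool's axes as they then stand; what a row does not reach is not made up. A row lasts 1/10 s, in which the tool goes at most 50 mm and 8.59 degrees, less where a joint would pass 70% of its speed; a pose out of reach is approached as far as the arm can. A call with a gripper value outside its range is refused whole. The fingers move at their own pace and stop on an object; "newtons" is the grip in N (left out, the last holds). Time passes only in rows, so rows that do not move let the fingers close. It gives the time, the measured TCP pose, the force, the opening and the grip force at its end, in the units of the state.
- ctrl.get_obs(): the state, without advancing time (a new reading comes with each control period).
- ctrl.get_image(name): name is "scene" or "top" or "wrist"; returns (picture, depth): 480x640x3 uint8, red, green, blue; 480x640 float32, m along the optical axis (not along the pixel's ray), 0 where there is no reading.
- ctrl.camera_info(name): a dict with "camera_matrix" (3x3 intrinsics, pixels), "R" (3x3) and "t" (3): a world point X has camera coordinates R X + t; the wrist camera has in their place "T_tool_cam" (4x4, takes a point from camera to tool coordinates, whose origin is the TCP and whose axes are the flange's). Camera axes: x right, y down, z forward; pixel columns grow to the right and rows downward; lengths in m; the calibration is good to about 2 mm. The wrist camera is an equidistant fisheye: a pixel r from the principal point sees the ray r / f radians off the axis. A picture is of the moment at which its call begins: read the wrist's pose just before it. camera_info takes no time and is no camera call.
- ctrl.finish_job(): hands the job in; it is judged then, once.
The state is a dict: "t": time; "q": joint angles; "dq": joint speeds; "effort": joint torques, N m; "tool_pos": TCP position; "tool_rot": TCP orientation; "contact_force": force on the tool from outside, world axes, zero at the start; "wrist_torque": the same for the moment, N m; "opening": finger opening in m; "grip_force": force on a finger pad.
Only numpy, scipy, OpenCV 4.12 (cv2) and the standard library are available. Lean on these libraries where they do the work, as an engineer would, in place of code of your own. Each camera call takes 0.05 s, during which the arm holds its last target. There are 200 camera calls.

TASK

The spacer blocks for the microscope stage stand in the blue tray behind the magnetic stand and the lens barrel. Clear the stand and the lens onto the black mat first; then fetch the two of the three spacers that together fill the gap in the stage snugly and set them down side by side midway along it, fully home, leaving the third where it is. Last, put the stand and the lens back upright where each of them stood, and disturb nothing else.

Things in the scene. Friction and masses are not known exactly. Their poses are not given: they have to be found in the camera images.
- stand_grip (a point): magnetic stand: grey block 50 x 50 x 50 mm with a 24 x 24 mm aluminium column on it, 135 mm high in all, about 500 g. The point lies inside the column, 110 mm above the underside, where it is best gripped; x and y are square to the column's faces, z up. It stands in the front row of the tray (nearer the robot), beside the lens, close before the spacers; it comes back to where it stood.
- lens_grip (a point): microscope lens barrel standing on end: black round barrel 54 mm across and 80 mm high, with a white round neck 28 mm across above it, 135 mm high in all, about 420 g. The point lies on the axis in the neck, 110 mm above the underside, where it is best gripped; z up. It stands in the front row of the tray, about 90 mm from the stand, left or right of it; it comes back to where it stood.
- thin_grip (a point): thin aluminium spacer block: a rounded-edge body 18 mm thick along its own x, 40 mm along its y, 26 mm high, with an upright steel tab in the middle of its top (10 mm along x, 24 mm along y, 42 mm high; 68 mm in all). The point is the centre of the tab, 47 mm above the underside; z up. About 122 g. The three spacers stand in a row along y, 75 mm apart, in any order; only thickness differs.
- medium_grip (a point): medium aluminium spacer block: a rounded-edge body 26 mm thick along its own x, 40 mm along its y, 26 mm high, with an upright steel tab in the middle of its top (10 mm along x, 24 mm along y, 42 mm high; 68 mm in all). The point is the centre of the tab, 47 mm above the underside; z up. About 154 g. 
- thick_grip (a point): thick aluminium spacer block: a rounded-edge body 34 mm thick along its own x, 40 mm along its y, 26 mm high, with an upright steel tab in the middle of its top (10 mm along x, 24 mm along y, 42 mm high; 68 mm in all). The point is the centre of the tab, 47 mm above the underside; z up. About 186 g. 
- mat: black rubber mat fixed on the bench, the side area: 200 mm along its x, 120 mm along its y, 3 mm thick; origin at the centre of its underside, z up. It lies to the left or to the right, the stage on the other side.
- gap (a point): gap in the fixed stage (dark plate 170 x 120 x 8 mm) between an aluminium jaw and a white chamber block, each 64 mm long (y), 20 mm above the plate, inner top edges rounded 4 mm. 46.5 mm wide along its x; open above and at both y ends. Point: its middle on the plate's top face; x towards the white block, z up. Spacers go in with their x along the gap's x, either way round.
- bottle: bystander: closed round jar 48 mm across, 60 mm high, between the robot and the tray; origin at the centre of its underside.
- dish: bystander: covered round glass dish 60 mm across, 18 mm high, between the robot and the tray; origin at the centre of its underside.
- headstage: bystander: small blue box with a red top, 70 x 40 x 28 mm, between the robot and the tray; origin at the centre of its underside.

How it is judged:
By the outcome, as a careful person would: the job done as asked, in the order asked, and still so for the second after the job is handed in, with the robot touching nothing.
It also fails if it takes over 138 s, if anything falls off the work surface, if the arm or the gripper's body presses on something with over 40 N, if the wrist force passes 120 N, or if a joint passes its speed limit or range.

## Working session

There is one attempt and no reset: what is moved stays moved. The work goes in short steps, Python scripts to look and compute and a tool call to move; the robot and the scene stay as the last step left them, time stands still between calls to the robot, and variables do not carry over. Pictures are saved under pics/ and viewed, at most 14 in all, crops included, and the job is handed in when it is done.

Besides the shell and the picture viewer there is one more tool, called after ">>>" as name([rows], argument=value, ...), one row to a line, values as JSON. jog_arm: Moves the arm, as the interface text tells. Its arguments: {"type":"object","properties":{"steps":{"type":"array"},"newtons":{"type":"number"}},"required":["steps"]}

```bash
mkdir -p pics; ls; python3 - <<'E'
from station import ctrl
import cv2,numpy as np
print(ctrl.get_obs())
for n in ("scene","top","wrist"):
    print(n,ctrl.camera_info(n))
for n in ("scene","top"):
    im,d=ctrl.get_image(n); cv2.imwrite(f"pics/{n}0.png",im[:,:,::-1]); np.savez(f"pics/{n}0.npz",im=im,d=d)
E
```

```text
pics
{'t': 0.0, 'q': array([-1.27201116e+00,  5.33491403e-02,  1.61429468e+00,  1.19466723e-05,
        1.47595561e+00, -1.19023496e-01]), 'dq': array([ 1.18189038e-03,  4.56592186e-06, -1.32872214e-03, -8.29670759e-04,
       -1.56017456e-03,  1.38614139e-03]), 'effort': array([ 1.18053867e-03, -3.93687236e+01, -3.70169592e+01, -5.17092383e-05,
        7.06895051e-03, -7.07742664e-07]), 'tool_pos': array([ 0.25340813, -0.57065443,  0.23006737]), 'tool_rot': array([-3.07133453e+00, -6.51112694e-01,  2.64172930e-04]), 'contact_force': array([-0.11418278,  0.28004679, -0.78922681]), 'wrist_torque': array([0.01430607, 0.02139463, 0.01745402]), 'grip_force': 0.0, 'opening': 0.08528293021774852}
scene {'camera_matrix': array([[522.21740207,   0.        , 313.38815398],
       [  0.        , 522.21740207, 243.94489582],
       [  0.        ,   0.        ,   1.        ]]), 'R': array([[-0.15847751,  0.98735805,  0.00299426],
       [ 0.83680168,  0.13592061, -0.53036642],
       [-0.52406853, -0.08154554, -0.84776323]]), 't': array([ 0.09842581, -0.36594368,  1.34243411])}
top {'camera_matr
[... 198 characters left out ...]
 -0.01590279],
       [-0.99511172, -0.01540319, -0.0975469 ],
       [ 0.09727545,  0.01748662, -0.99510387]]), 't': array([-0.00334902,  0.51133406,  0.98975392])}
wrist {'camera_matrix': array([[371.64829954,   0.        , 322.42744168],
       [  0.        , 371.64829954, 241.59551654],
       [  0.        ,   0.        ,   1.        ]]), 'T_tool_cam': array([[ 3.58593152e-04, -9.48592635e-01, -3.16499422e-01,
         8.12076045e-02],
       [ 9.99999926e-01,  2.95366588e-04,  2.47743123e-04,
        -5.87164485e-04],
       [-1.41523947e-04, -3.16499487e-01,  9.48592671e-01,
        -1.42814901e-01],
       [ 0.00000000e+00,  0.00000000e+00,  0.00000000e+00,
         1.00000000e+00]])}
```

View pics/top0.png

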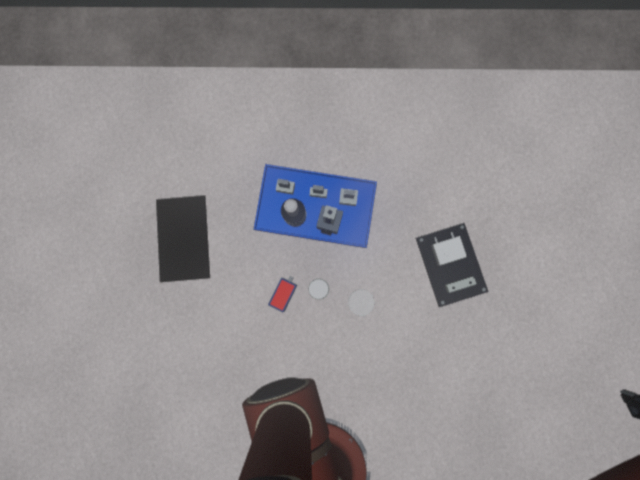

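View pics/scene0.png

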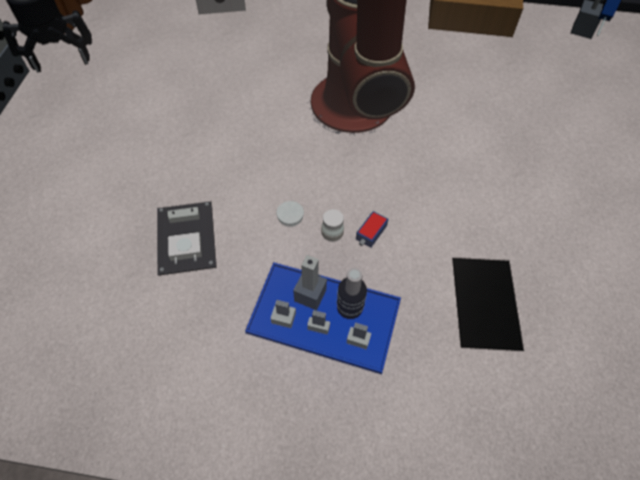

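```bash
cat > h.py <<'E'
import numpy as np, cv2
from station import ctrl
from scipy.spatial.transform import Rotation as Ro
def ray(n,u,v,obs=None):
    """world origin, direction of pixel ray"""
    c=ctrl.camera_info(n);K=c["camera_matrix"];a=np.array([(u-K[0,2])/K[0,0],(v-K[1,2])/K[1,1]])
    if n!="wrist":
        return -c["R"].T@c["t"], c["R"].T@np.array([*a,1])
    r=np.hypot(*a); d=np.array([*(a*np.sin(r)/max(r,1e-9)),np.cos(r)])
    T=c["T_tool_cam"];R=Ro.from_rotvec(obs["tool_rot"]).as_matrix()
    return obs["tool_pos"]+R@T[:3,3], R@T[:3,:3]@d
def at_z(n,u,v,z,obs=None):
    o,d=ray(n,u,v,obs); return o+d*(z-o[2])/d[2]
def crop(im,u0,u1,v0,v1,s,f):
    cv2.imwrite(f,cv2.resize(im[v0:v1,u0:u1,::-1],None,fx=s,fy=s,interpolation=cv2.INTER_CUBIC))
def move(x,y,z,yaw=None,obs=None):
    """tool-frame shift & turn to reach world TCP (x,y,z) with tool x azimuth yaw(deg)"""
    o=obs or ctrl.get_obs();R=Ro.from_rotvec(o["tool_rot"]);
    cur=np.degrees(np.arctan2(*R.as_matrix()[[1,0],0]))
    print("at",o["tool_pos"].round(4),"yaw",cur.round(2),"t",round(o["t"],2))
    print(" shift(tool)",R.inv().apply(np.array([x,y,z])-o["tool_pos"]).round(4), "" if yaw is None else f"rz {-( (yaw-cur+180)%360-180):.2f}")
E
python3 - <<'E'
from h import *
im=np.load("pics/top0.npz")["im"]
crop(im,240,400,150,270,5,"pics/topcrop.png")
for nm,u,v,z in [("mat c",183,238,.003),("thick/l",285,184,.068),("mid",318,190,.068),("r",349,195,.068),("lens top",290,206,.135),("stand top",329,212,.135),("stage",451,265,.008),("tray",266,165,0.005),("tray",377,181,.005),("tray",254,230,.005),("tray",367,247,.005),("bottle",318,289,.06),("dish",361,303,.018),("head",283,294,.028)]:
    print(nm,at_z("top",u,v,z).round(4))
E
```

```text
mat c [0.5198 0.3298 0.003 ]
thick/l [0.6384 0.084  0.068 ]
mid [0.6257 0.0097 0.068 ]
r [ 0.6153 -0.0597  0.068 ]
lens top [0.5763 0.0657 0.135 ]
stand top [ 0.5649 -0.0155  0.135 ]
stage [ 0.4657 -0.3014  0.008 ]
tray [0.6989 0.1372 0.005 ]
tray [ 0.6633 -0.1291  0.005 ]
tray [0.5412 0.1611 0.005 ]
tray [ 0.505  -0.1064  0.005 ]
bottle [0.4053 0.006  0.06  ]
dish [ 0.3747 -0.0923  0.018 ]
head [0.3923 0.0863 0.028 ]
```

View pics/topcrop.png

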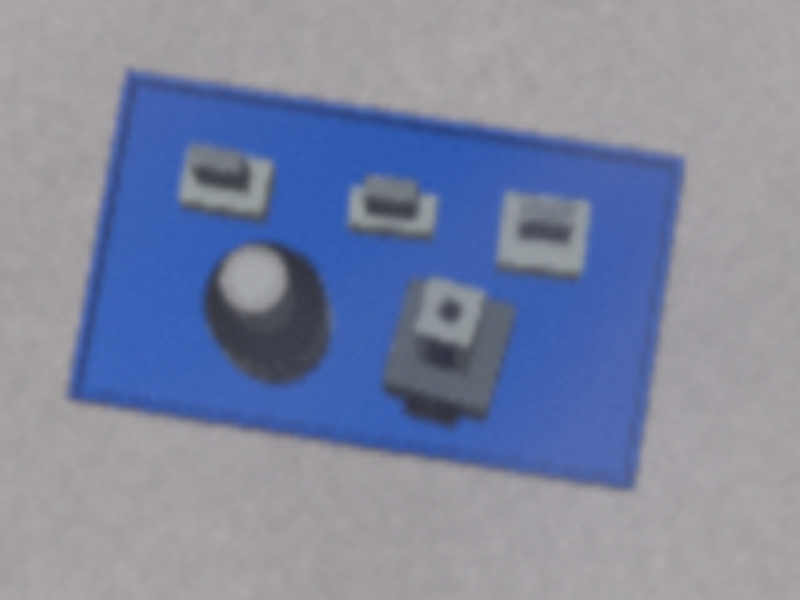

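>>> jog_arm([
  {"delta_rot": [0, 0, 6], "linear": [0, 0, 0], "grip": 0.085},
  {"delta_rot": [0, 0, 0], "linear": [0.0356, -0.0207, -0.002], "grip": 0.085},
  {"delta_rot": [0, 0, 0], "linear": [0.0356, -0.0207, -0.002], "grip": 0.085},
  {"delta_rot": [0, 0, 0], "linear": [0.0356, -0.0207, -0.002], "grip": 0.085},
  {"delta_rot": [0, 0, 0], "linear": [0.0356, -0.0207, -0.002], "grip": 0.085},
  {"delta_rot": [0, 0, 0], "linear": [0.0356, -0.0207, -0.002], "grip": 0.085},
  {"delta_rot": [0, 0, 0], "linear": [0.0356, -0.0207, -0.002], "grip": 0.085},
  {"delta_rot": [0, 0, 0], "linear": [0.0356, -0.0207, -0.002], "grip": 0.085},
  {"delta_rot": [0, 0, 0], "linear": [0.0356, -0.0207, -0.002], "grip": 0.085},
  {"delta_rot": [0, 0, 0], "linear": [0.0356, -0.0207, -0.002], "grip": 0.085},
])

```text
t: 1.1
tool_pos: [0.5017, -0.2937, 0.2489]
tool_rot: [-3.103, -0.49, 0.001]
contact_force: [-0.1, -0.2, -1.4]
opening: 0.0849
grip_force: 0.0
```

>>> jog_arm([
  {"delta_rot": [0, 0, 0], "linear": [0, 0, 0], "grip": 0.085},
  {"delta_rot": [0, 0, 0], "linear": [0, 0, 0], "grip": 0.085},
  {"delta_rot": [0, 0, 0], "linear": [0, 0, 0], "grip": 0.085},
])

```text
t: 1.4
tool_pos: [0.5003, -0.2958, 0.2488]
tool_rot: [-3.103, -0.488, 0.001]
contact_force: [-0.6, -1.0, -0.7]
opening: 0.0847
grip_force: 0.0
```

```bash
cat >> h.py <<'E'
def snap(name):
    import pickle
    o=ctrl.get_obs(); im,d=ctrl.get_image("wrist"); pickle.dump((o,im,d),open(f"pics/{name}.pkl","wb")); return o,im,d
def load(name):
    import pickle; return pickle.load(open(f"pics/{name}.pkl","rb"))
E
python3 - <<'E'
from h import *
o,im,d=snap("stage"); crop(im,0,640,0,480,1.25,"pics/stage.png"); move(.5,-.295,.25,18,o)
E
```

```text
at [ 0.5003 -0.2958  0.2488] yaw 17.89 t 1.4
 shift(tool) [-0.0001 -0.0009 -0.0012] rz -0.11
```

View pics/stage.png

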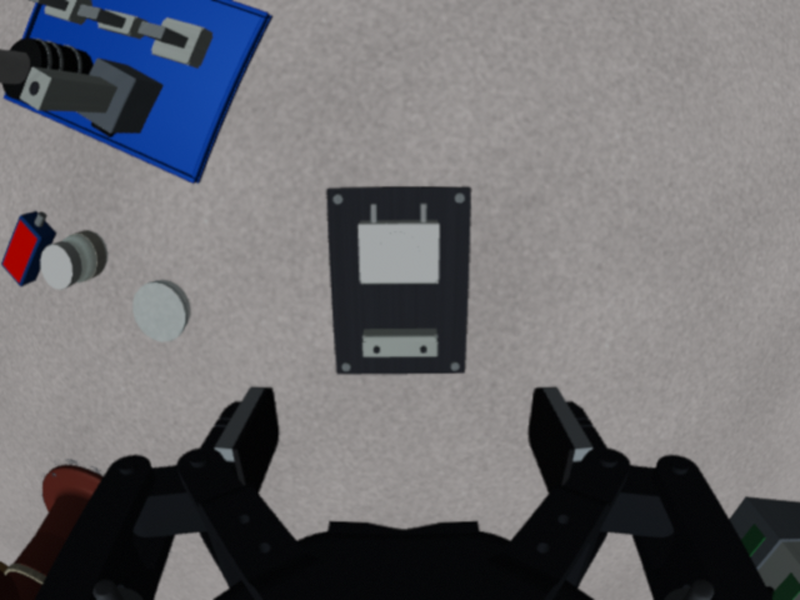

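```bash
python3 - <<'E'
from h import *
o,im,d=load("stage"); crop(im,260,380,145,305,3.75,"pics/stagec.png")
E
```

```text
(no output)
```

View pics/stagec.png

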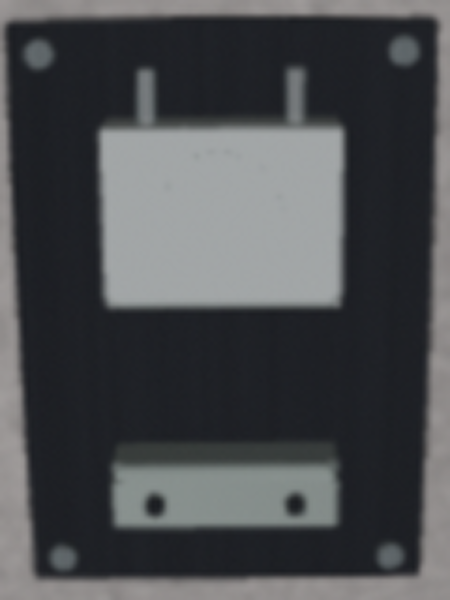

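```bash
python3 - <<'E'
from h import *
o,im,d=load("stage")
f=lambda u,v,z: at_z("wrist",260+u/3.75-.4,145+v/3.75-.4,z,o)
P=[f(8,22,.008),f(436,18,.008),f(38,577,.008),f(418,574,.008)]
az=lambda a,b: np.degrees(np.arctan2(*(b-a)[[1,0]]))
print("plate az",az(P[2],P[0]),az(P[3],P[1]),az(P[1],P[0])-90,az(P[3],P[2])-90,"len",np.linalg.norm(P[0]-P[2]),np.linalg.norm(P[0]-P[1]))
print("plate c",np.mean(P,0))
W=[f(105,307,.024),f(341,305,.024)];J=[f(114,445,.008),f(337,444,.008)];JT=[f(113,527,.028),f(338,525,.028)]
print("az",az(W[1],W[0])-90,az(J[1],J[0])-90,az(JT[1],JT[0])-90)
w,j=np.mean(W,0),np.mean(J,0);a=np.radians(18.0);e=np.array([np.cos(a),np.sin(a),0])
print("lenW,J",np.linalg.norm(W[0]-W[1]),np.linalg.norm(J[0]-J[1]),"gap",(w-j)@e,"mid",(w+j)/2)
print("jt",np.mean(JT,0))
# top-cam check
print("depth plate z:")
for u,v in [(220,375),(220,210),(220,495)]:
    uu,vv=int(260+u/3.75),int(145+v/3.75);oo,dd=ray("wrist",uu,vv,o)
    c=ctrl.camera_info("wrist");Rw=Ro.from_rotvec(o["tool_rot"]).as_matrix()@c["T_tool_cam"][:3,:3]
    print(oo+dd*d[vv,uu]/(dd@Rw[:,2]))
for u,v in [(416,237),(465,223),(488,291),(439,306)]: print(at_z("top",u,v,.008))
E
```

```text
plate az 18.367528842769815 18.398466200180756 18.361267304030804 18.46716349426447 len 0.16918345124341969 0.11783201058734144
plate c [ 0.46892738 -0.30206857  0.008     ]
az 18.40667382188036 18.21251232108274 18.519346791014343
lenW,J 0.06493119767984137 0.06621850549091772 gap 0.04739000335405182 mid [ 0.45286607 -0.30712096  0.016     ]
jt [ 0.41392095 -0.32004697  0.028     ]
depth plate z:
[ 0.45002827 -0.30637088  0.00758193]
[ 0.50115998 -0.29029418  0.02836032]
[ 0.42187883 -0.31557287  0.02695059]
[ 0.53000979 -0.22058863  0.008     ]
[ 0.56482512 -0.33533835  0.008     ]
[ 0.40701081 -0.38579754  0.008     ]
[ 0.37066434 -0.27276454  0.008     ]
```

>>> jog_arm([
  {"delta_rot": [0, 0, 6.5], "linear": [0, 0, -0.02], "grip": 0.05},
  {"delta_rot": [0, 0, 6.5], "linear": [0, 0, -0.02], "grip": 0.05},
  {"delta_rot": [0, 0, 6.5], "linear": [0, 0, -0.02], "grip": 0.05},
  {"delta_rot": [0, 0, 6.5], "linear": [0, 0, -0.02], "grip": 0.05},
])

```text
t: 1.85
tool_pos: [0.5, -0.2965, 0.3298]
tool_rot: [-3.133, 0.232, 0.001]
contact_force: [-0.6, 0.3, 0.2]
opening: 0.0499
grip_force: 0.0
```

>>> jog_arm([
  {"delta_rot": [0, 0, 0], "linear": [-0.0048, -0.0337, 0], "grip": 0.05},
  {"delta_rot": [0, 0, 0], "linear": [-0.0048, -0.0337, 0], "grip": 0.05},
  {"delta_rot": [0, 0, 0], "linear": [-0.0048, -0.0337, 0], "grip": 0.05},
  {"delta_rot": [0, 0, 0], "linear": [-0.0048, -0.0337, 0], "grip": 0.05},
  {"delta_rot": [0, 0, 0], "linear": [-0.0048, -0.0337, 0], "grip": 0.05},
  {"delta_rot": [0, 0, 0], "linear": [-0.0048, -0.0337, 0], "grip": 0.05},
  {"delta_rot": [0, 0, 0], "linear": [-0.0048, -0.0337, 0], "grip": 0.05},
  {"delta_rot": [0, 0, 0], "linear": [-0.0048, -0.0337, 0], "grip": 0.05},
  {"delta_rot": [0, 0, 0], "linear": [-0.0048, -0.0337, 0], "grip": 0.05},
])

```text
t: 2.75
tool_pos: [0.5005, 0.0111, 0.3293]
tool_rot: [3.133, -0.225, 0.0]
contact_force: [0.5, 0.0, -0.0]
opening: 0.0499
grip_force: 0.0
```

>>> jog_arm([
  {"delta_rot": [0, 0, 0], "linear": [0, 0, 0], "grip": 0.05},
  {"delta_rot": [0, 0, 0], "linear": [0, 0, 0], "grip": 0.05},
  {"delta_rot": [0, 0, 0], "linear": [0, 0, 0], "grip": 0.05},
])

```text
t: 3.05
tool_pos: [0.5008, 0.0097, 0.3292]
tool_rot: [3.133, -0.224, -0.0]
contact_force: [0.3, -0.7, 0.9]
opening: 0.0499
grip_force: 0.0
```

```bash
python3 - <<'E'
from h import *
o,im,d=snap("tray"); crop(im,180,460,20,230,2.85,"pics/tray.png"); move(.5,.01,.33,-8,o)
E
```

```text
at [0.5008 0.0097 0.3292] yaw -8.18 t 3.05
 shift(tool) [-0.0008 -0.0002 -0.0008] rz -0.18
```

View pics/tray.png

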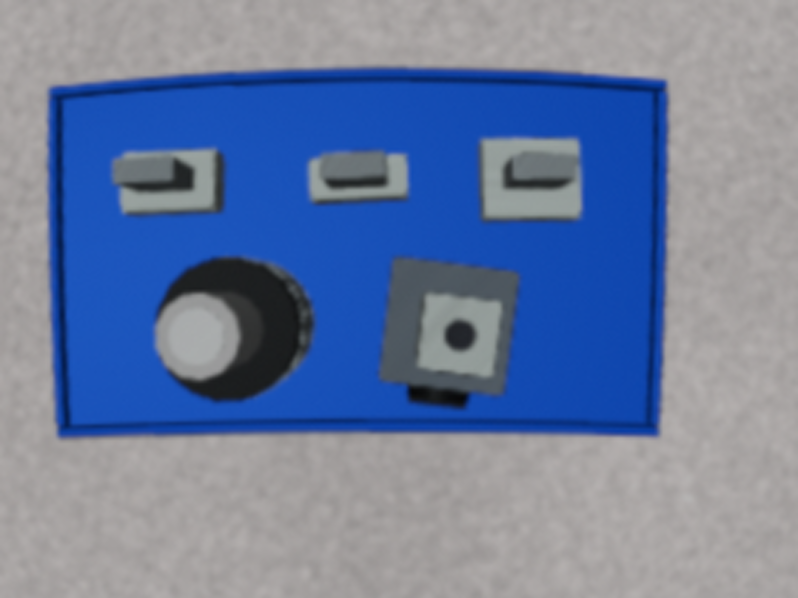

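```bash
python3 - <<'E'
from h import *
o,im,d=load("tray")
c=ctrl.camera_info("wrist");Rw=Ro.from_rotvec(o["tool_rot"]).as_matrix()@c["T_tool_cam"][:3,:3]
px=lambda u,v:(180+(u+.5)/2.85-.5,20+(v+.5)/2.85-.5)
f=lambda u,v,z: at_z("wrist",*px(u,v),z,o)
def dep(u,v):
    uu,vv=map(round,px(u,v)); oo,dd=ray("wrist",uu,vv,o); return (oo+dd*np.median(d[vv-1:vv+2,uu-1:uu+2])/(dd@Rw[:,2])).round(4)
for n,u,v in [("trayfloor",270,200),("tf",560,250),("standtop",435,310),("lenstop",197,336),("medtab",144,171),("thintab",354,167),("medbody",200,200),("thin body",400,190),("bench",400,520)]: print(n,dep(u,v))
az=lambda a,b: np.degrees(np.arctan2(*(b-a)[[1,0]]))
def quad(n,z,P):
    Q=[f(*p,z) for p in P]
    print(n,np.mean(Q,0).round(4),"yaw",round(az(Q[1],Q[0])-90,1),round(az(Q[2],Q[3])-90,1),round(az(Q[3],Q[0]),1),round(az(Q[2],Q[1]),1),"len",[round(1e3*np.linalg.norm(Q[i]-Q[i-1]),1) for i in range(4)])
for t in (.003,):
    quad("col",.135+t,[(426,293),(502,302),(495,377),(418,367)])
    quad("base",.05+t,[(394,258),(519,271),(503,395),(380,381)])
    print("hole",f(460,335,.135+t)); print("lens",f(197,336,.135+t), f(155,336,.135+t)-f(240,336,.135+t))
    quad("med body",.026+t,[(119,153),(217,148),(215,210),(124,213)])
    quad("thin body",.026+t,[(309,159),(406,153),(408,197),(312,202)])
    quad("thick body",.026+t,[(481,139),(578,138),(581,217),(483,218)])
    quad("med tab",.068+t,[(112,158),(173,155),(178,184),(113,187)])
    quad("thin tab",.068+t,[(321,154),(386,151),(388,179),(321,182)])
    print("tray corners",[f(*p,.006)[:2].round(4) for p in [(51,88),(666,82),(658,433),(60,434)]])
E
```

```text
trayfloor [0.6302 0.0516 0.0048]
tf [ 0.5912 -0.0701  0.0053]
standtop [ 0.5744 -0.0091  0.1401]
lenstop [0.5772 0.065  0.1411]
medtab [0.6432 0.0892 0.073 ]
thintab [0.6306 0.0108 0.0736]
medbody [0.6327 0.0767 0.0311]
thin body [ 0.6236 -0.0049  0.0313]
bench [4.791e-01 1.610e-02 2.000e-04]
col [ 0.5651 -0.0161  0.138 ] yaw -14.4 -15.2 -14.1 -12.8 len [np.float64(23.5), np.float64(23.8), np.float64(23.9), np.float64(24.4)]
base [ 0.565 -0.016  0.053] yaw -13.6 -14.4 -14.7 -14.7 len [np.float64(49.0), np.float64(48.9), np.float64(49.8), np.float64(48.9)]
hole [ 0.56501347 -0.01601347  0.138     ]
lens [0.5775778  0.06578217 0.138     ] [0.00489648 0.0270702  0.        ]
med body [0.6441 0.0892 0.029 ] yaw -9.1 -9.6 -3.9 -10.3 len [np.float64(26.2), np.float64(42.0), np.float64(26.5), np.float64(39.0)]
thin body [0.6312 0.011  0.029 ] yaw -5.3 -5.8 -4.5 -5.6 len [np.float64(18.3), np.float64(39.7), np.float64(18.6), np.float64(39.3)]
thick body [ 0.6218 -0.0589  0.029 ] yaw -5.5 -5.8 -6.6 -5.7 len [np.float64(33.5), np.float64(40.1), np.float64(33.7), np.float64(40.6)]
med tab [0.6439 0.0894 0.071 ] yaw -9.6 -9.4 -6.7 1.1 len [np.float64(11.4), np.float64(23.9), np.float64(11.6), np.float64(25.5)]
thin tab [0.6309 0.011  0.071 ] yaw -6.3 -6.3 -8.3 -4.3 len [np.float64(10.8), np.float64(24.1), np.float64(10.8), np.float64(24.8)]
tray corners [array([0.7022, 0.1409]), array([ 0.662 , -0.1277]), array([ 0.5045, -0.1047]), array([0.5442, 0.1638])]
```

>>> jog_arm([
  {"delta_rot": [0, 0, 0], "linear": [0.034, -0.033, 0.02], "grip": 0.055},
  {"delta_rot": [0, 0, 0], "linear": [0.034, -0.033, 0.02], "grip": 0.055},
  {"delta_rot": [0, 0, 0], "linear": [0, 0, 0.04], "grip": 0.055},
  {"delta_rot": [0, 0, 0], "linear": [0, 0, 0.03], "grip": 0.055},
  {"delta_rot": [0, 0, 0], "linear": [0, 0, 0], "grip": 0.055},
  {"delta_rot": [0, 0, 0], "linear": [0, 0, 0], "grip": 0.055},
])

```text
t: 3.7
tool_pos: [0.5753, 0.0643, 0.2205]
tool_rot: [3.133, -0.223, -0.001]
contact_force: [0.1, 0.4, 1.0]
opening: 0.0552
grip_force: 0.0
```

```bash
python3 - <<'E'
from h import *
move(.5775,.0655,.096,-8.2)
E
```

```text
at [0.5753 0.0643 0.2205] yaw -8.15 t 3.7
 shift(tool) [ 0.0021 -0.0015  0.1245] rz 0.05
```

>>> jog_arm([
  {"delta_rot": [0, 0, 0], "linear": [0.002, -0.0015, 0.03], "grip": 0.055},
  {"delta_rot": [0, 0, 0], "linear": [0, 0, 0.035], "grip": 0.055},
  {"delta_rot": [0, 0, 0], "linear": [0, 0, 0.03], "grip": 0.055},
  {"delta_rot": [0, 0, 0], "linear": [0, 0, 0.02], "grip": 0.055},
  {"delta_rot": [0, 0, 0], "linear": [0, 0, 0.0095], "grip": 0.055},
  {"delta_rot": [0, 0, 0], "linear": [0, 0, 0], "grip": 0.055},
  {"delta_rot": [0, 0, 0], "linear": [0, 0, 0], "grip": 0.055},
])

```text
t: 4.4
tool_pos: [0.5791, 0.0662, 0.0985]
tool_rot: [-3.134, 0.222, -0.006]
contact_force: [0.6, 0.9, 1.0]
opening: 0.0552
grip_force: 0.0
```

```bash
python3 - <<'E'
from h import *
move(.5775,.0655,.096,-8.2)
o,im,d=snap("lens"); crop(im,0,640,0,480,1,"pics/lens.png")
E
```

```text
at [0.5791 0.0662 0.0985] yaw -8.09 t 4.4
 shift(tool) [-0.0015  0.0009  0.0025] rz 0.11
```

View pics/lens.png

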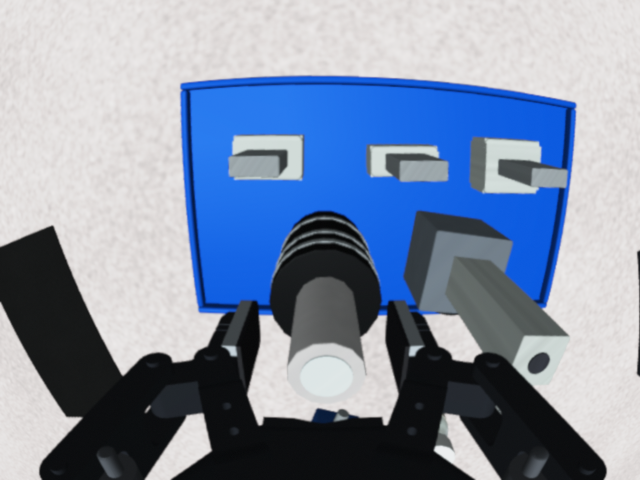

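>>> jog_arm([
  {"delta_rot": [0, 0, 0], "linear": [-0.0015, 0, 0.001], "grip": 0.035},
  {"delta_rot": [0, 0, 0], "linear": [0, 0, 0], "grip": 0.015},
  {"delta_rot": [0, 0, 0], "linear": [0, 0, 0], "grip": 0.015},
  {"delta_rot": [0, 0, 0], "linear": [0, 0, 0], "grip": 0.015},
  {"delta_rot": [0, 0, 0], "linear": [0, 0, 0], "grip": 0.015},
], newtons=40)

```text
t: 4.95
tool_pos: [0.5766, 0.0664, 0.0961]
tool_rot: [3.133, -0.221, 0.002]
contact_force: [-0.3, -2.1, 6.1]
opening: 0.0259
grip_force: 39.3
```

```bash
python3 - <<'E'
from h import *
o=ctrl.get_obs(); print(o["tool_pos"],o["tool_rot"],o["opening"],o["grip_force"],o["contact_force"]); move(.567,.335,.16,-8.2)
for u,v in [(156,199),(206,196),(210,278),(160,282)]: print(at_z("top",u,v,.003))
E
```

```text
[0.57664343 0.06644349 0.09610364] [ 3.13327981e+00 -2.20645818e-01  2.40662079e-03] 0.025940180966655416 39.30317580699921 [-0.33817283 -2.07181159  6.08447744]
at [0.5766 0.0664 0.0961] yaw -8.06 t 4.95
 shift(tool) [-0.0471 -0.2645 -0.0641] rz 0.14
[0.61280096 0.39939037 0.003     ]
[0.62175904 0.27927667 0.003     ]
[0.4261955  0.26153638 0.003     ]
[0.41483481 0.3792965  0.003     ]
```

>>> jog_arm([
  {"delta_rot": [0, 0, 0], "linear": [0, 0, -0.015], "grip": 0.015},
  {"delta_rot": [0, 0, 0], "linear": [0, 0, -0.025], "grip": 0.015},
  {"delta_rot": [0, 0, 0], "linear": [-0.003, -0.016, -0.024], "grip": 0.015},
  {"delta_rot": [0, 0, 0], "linear": [-0.0059, -0.0331, 0], "grip": 0.015},
  {"delta_rot": [0, 0, 0], "linear": [-0.0059, -0.0331, 0], "grip": 0.015},
  {"delta_rot": [0, 0, 0], "linear": [-0.0059, -0.0331, 0], "grip": 0.015},
  {"delta_rot": [0, 0, 0], "linear": [-0.0059, -0.0331, 0], "grip": 0.015},
  {"delta_rot": [0, 0, 0], "linear": [-0.0059, -0.0331, 0], "grip": 0.015},
  {"delta_rot": [0, 0, 0], "linear": [-0.0059, -0.0331, 0], "grip": 0.015},
  {"delta_rot": [0, 0, 0], "linear": [-0.0059, -0.0331, 0], "grip": 0.015},
])

```text
t: 5.95
tool_pos: [0.5655, 0.3195, 0.1578]
tool_rot: [3.133, -0.221, -0.004]
contact_force: [-0.1, -0.6, -4.3]
opening: 0.0259
grip_force: 40.0
```

>>> jog_arm([
  {"delta_rot": [0, 0, 0], "linear": [-0.003, -0.016, 0], "grip": 0.015},
  {"delta_rot": [0, 0, 0], "linear": [0, 0, 0], "grip": 0.015},
  {"delta_rot": [0, 0, 0], "linear": [0, 0, 0.02], "grip": 0.015},
  {"delta_rot": [0, 0, 0], "linear": [0, 0, 0.02], "grip": 0.015},
  {"delta_rot": [0, 0, 0], "linear": [0, 0, 0.014], "grip": 0.015},
  {"delta_rot": [0, 0, 0], "linear": [0, 0, 0], "grip": 0.015},
  {"delta_rot": [0, 0, 0], "linear": [0, 0, 0], "grip": 0.015},
])

```text
t: 6.65
tool_pos: [0.5661, 0.3338, 0.1047]
tool_rot: [3.133, -0.222, -0.001]
contact_force: [0.3, 0.4, -3.8]
opening: 0.0262
grip_force: 40.3
```

```bash
python3 - <<'E'
from h import *
o=ctrl.get_obs(); print(o["contact_force"]); move(.568,.334,.0945,-8.2)
E
```

```text
[ 0.33288877  0.40993154 -3.80676404]
at [0.5661 0.3338 0.1047] yaw -8.1 t 6.65
 shift(tool) [ 0.0019 -0.0005  0.0102] rz 0.10
```

>>> jog_arm([
  {"delta_rot": [0, 0, 0], "linear": [0, 0, 0.006], "grip": 0.015},
  {"delta_rot": [0, 0, 0], "linear": [0, 0, 0.0045], "grip": 0.015},
  {"delta_rot": [0, 0, 0], "linear": [0, 0, 0], "grip": 0.015},
  {"delta_rot": [0, 0, 0], "linear": [0, 0, 0], "grip": 0.035},
  {"delta_rot": [0, 0, 0], "linear": [0, 0, 0], "grip": 0.055},
  {"delta_rot": [0, 0, 0], "linear": [0, 0, 0], "grip": 0.055},
  {"delta_rot": [0, 0, 0], "linear": [0, 0, -0.015], "grip": 0.055},
  {"delta_rot": [0, 0, 0], "linear": [0, 0, -0.03], "grip": 0.055},
  {"delta_rot": [0, 0, 0], "linear": [0, 0, -0.03], "grip": 0.055},
])

```text
t: 7.55
tool_pos: [0.566, 0.3344, 0.1711]
tool_rot: [3.134, -0.221, -0.0]
contact_force: [0.1, 0.6, 0.7]
opening: 0.0552
grip_force: 0.0
```

>>> jog_arm([
  {"delta_rot": [0, 0, 0], "linear": [0.0046, 0.0347, 0], "grip": 0.055},
  {"delta_rot": [0, 0, 0], "linear": [0.0046, 0.0347, 0], "grip": 0.055},
  {"delta_rot": [0, 0, 0], "linear": [0.0046, 0.0347, 0], "grip": 0.055},
  {"delta_rot": [0, 0, 0], "linear": [0.0046, 0.0347, 0], "grip": 0.055},
  {"delta_rot": [0, 0, 0], "linear": [0.0046, 0.0347, 0], "grip": 0.055},
  {"delta_rot": [0, 0, 0], "linear": [0.0046, 0.0347, 0], "grip": 0.055},
  {"delta_rot": [0, 0, 0], "linear": [0.0046, 0.0347, 0], "grip": 0.055},
  {"delta_rot": [0, 0, 0], "linear": [0.0046, 0.0347, 0], "grip": 0.055},
  {"delta_rot": [0, 0, 0], "linear": [0.0046, 0.0347, 0], "grip": 0.055},
  {"delta_rot": [0, 0, 0], "linear": [0.0046, 0.0347, 0], "grip": 0.055},
])

```text
t: 8.55
tool_pos: [0.5634, -0.017, 0.1714]
tool_rot: [3.134, -0.221, 0.004]
contact_force: [0.3, -0.4, 0.9]
opening: 0.0551
grip_force: 0.0
```

>>> jog_arm([
  {"delta_rot": [0, 0, 6.4], "linear": [0, 0, 0], "grip": 0.055},
  {"delta_rot": [0, 0, 0], "linear": [0, 0, 0], "grip": 0.055},
  {"delta_rot": [0, 0, 0], "linear": [0, 0, 0], "grip": 0.055},
])

```text
t: 8.85
tool_pos: [0.5634, -0.0154, 0.1706]
tool_rot: [-3.117, 0.392, -0.002]
contact_force: [-0.8, 0.6, 1.1]
opening: 0.0548
grip_force: 0.0
```

```bash
python3 - <<'E'
from h import *
move(.565,-.016,.096,-14.5)
o,im,d=snap("stand"); crop(im,160,500,60,400,1.75,"pics/stand.png")
E
```

```text
at [ 0.5634 -0.0154  0.1706] yaw -14.33 t 8.85
 shift(tool) [0.0016 0.0002 0.0746] rz 0.17
```

View pics/stand.png

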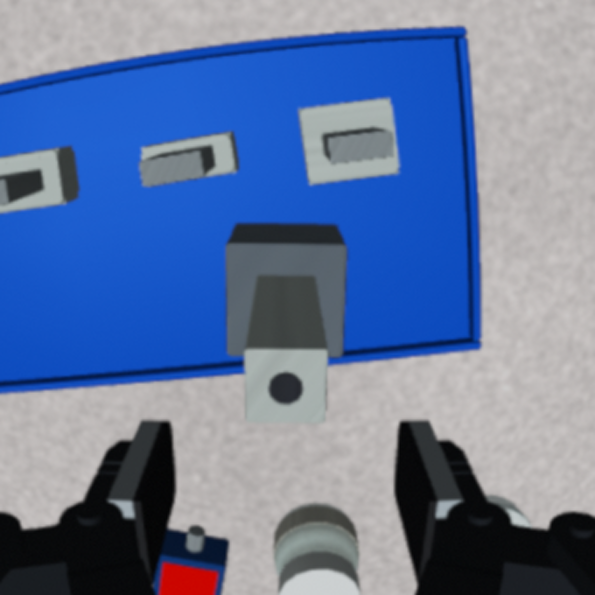

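>>> jog_arm([
  {"delta_rot": [0, 0, 0], "linear": [0.0015, 0, 0.03], "grip": 0.055},
  {"delta_rot": [0, 0, 0], "linear": [0, 0, 0.03], "grip": 0.055},
  {"delta_rot": [0, 0, 0], "linear": [0, 0, 0.014], "grip": 0.055},
  {"delta_rot": [0, 0, 0], "linear": [0, 0, 0], "grip": 0.055},
  {"delta_rot": [0, 0, 0], "linear": [0, 0, 0], "grip": 0.035},
  {"delta_rot": [0, 0, 0], "linear": [0, 0, 0], "grip": 0.012},
  {"delta_rot": [0, 0, 0], "linear": [0, 0, 0], "grip": 0.012},
  {"delta_rot": [0, 0, 0], "linear": [0, 0, 0], "grip": 0.012},
  {"delta_rot": [0, 0, 0], "linear": [0, 0, 0], "grip": 0.012},
], newtons=50)

```text
t: 9.8
tool_pos: [0.566, -0.0162, 0.0976]
tool_rot: [3.117, -0.395, 0.006]
contact_force: [0.1, -1.0, 5.5]
opening: 0.0234
grip_force: 50.5
```

```bash
python3 - <<'E'
from h import *
o=ctrl.get_obs(); print(o["tool_pos"],o["tool_rot"],o["opening"],o["grip_force"],o["contact_force"]); move(.469,.327,.18,-14.5)
E
```

```text
[ 0.56598796 -0.01623213  0.09755999] [ 3.11654742 -0.39534827  0.00608195] 0.02342115823492439 50.48696279525757 [ 0.06793082 -0.95083942  5.51553352]
at [ 0.566  -0.0162  0.0976] yaw -14.46 t 9.8
 shift(tool) [-0.1793 -0.3082 -0.083 ] rz 0.04
```

>>> jog_arm([
  {"delta_rot": [0, 0, 0], "linear": [0, 0, -0.015], "grip": 0.012},
  {"delta_rot": [0, 0, 0], "linear": [0, 0, -0.03], "grip": 0.012},
  {"delta_rot": [0, 0, 0], "linear": [0, 0, -0.035], "grip": 0.012},
  {"delta_rot": [0, 0, 0], "linear": [-0.0093, -0.0158, 0], "grip": 0.012},
  {"delta_rot": [0, 0, 0], "linear": [-0.017, -0.0292, 0], "grip": 0.012},
  {"delta_rot": [0, 0, 0], "linear": [-0.017, -0.0292, 0], "grip": 0.012},
  {"delta_rot": [0, 0, 0], "linear": [-0.017, -0.0292, 0], "grip": 0.012},
  {"delta_rot": [0, 0, 0], "linear": [-0.017, -0.0292, 0], "grip": 0.012},
  {"delta_rot": [0, 0, 0], "linear": [-0.017, -0.0292, 0], "grip": 0.012},
  {"delta_rot": [0, 0, 0], "linear": [-0.017, -0.0292, 0], "grip": 0.012},
])

```text
t: 10.8
tool_pos: [0.5015, 0.1984, 0.1727]
tool_rot: [3.116, -0.395, -0.007]
contact_force: [0.5, 0.1, -5.3]
opening: 0.0235
grip_force: 50.1
```

>>> jog_arm([
  {"delta_rot": [0, 0, 0], "linear": [-0.017, -0.0292, 0], "grip": 0.012},
  {"delta_rot": [0, 0, 0], "linear": [-0.017, -0.0292, 0], "grip": 0.012},
  {"delta_rot": [0, 0, 0], "linear": [-0.017, -0.0292, 0], "grip": 0.012},
  {"delta_rot": [0, 0, 0], "linear": [-0.017, -0.0292, 0], "grip": 0.012},
  {"delta_rot": [0, 0, 0], "linear": [0, 0, 0], "grip": 0.012},
  {"delta_rot": [0, 0, 0], "linear": [0, 0, 0.03], "grip": 0.012},
  {"delta_rot": [0, 0, 0], "linear": [0, 0, 0.03], "grip": 0.012},
  {"delta_rot": [0, 0, 0], "linear": [0, 0, 0.014], "grip": 0.012},
  {"delta_rot": [0, 0, 0], "linear": [0, 0, 0], "grip": 0.012},
  {"delta_rot": [0, 0, 0], "linear": [0, 0, 0], "grip": 0.012},
])

```text
t: 11.8
tool_pos: [0.4676, 0.3268, 0.1014]
tool_rot: [3.116, -0.396, -0.0]
contact_force: [0.4, -0.3, -4.7]
opening: 0.0231
grip_force: 51.2
```

```bash
python3 - <<'E'
from h import *
o=ctrl.get_obs(); print(o["contact_force"]); move(.469,.327,.0955,-14.5)
E
```

```text
[ 0.35153847 -0.2508119  -4.67660921]
at [0.4676 0.3268 0.1014] yaw -14.47 t 11.8
 shift(tool) [ 0.0013 -0.0006  0.0059] rz 0.03
```

>>> jog_arm([
  {"delta_rot": [0, 0, 0], "linear": [0, 0, 0.0062], "grip": 0.012},
  {"delta_rot": [0, 0, 0], "linear": [0, 0, 0], "grip": 0.012},
  {"delta_rot": [0, 0, 0], "linear": [0, 0, 0], "grip": 0.03},
  {"delta_rot": [0, 0, 0], "linear": [0, 0, 0], "grip": 0.05},
  {"delta_rot": [0, 0, 0], "linear": [0, 0, 0], "grip": 0.05},
  {"delta_rot": [0, 0, 0], "linear": [0, 0, -0.015], "grip": 0.05},
  {"delta_rot": [0, 0, 0], "linear": [0, 0, -0.03], "grip": 0.05},
  {"delta_rot": [0, 0, 0], "linear": [0, 0, -0.03], "grip": 0.05},
])

```text
t: 12.6
tool_pos: [0.4676, 0.3268, 0.172]
tool_rot: [3.117, -0.395, -0.0]
contact_force: [-0.6, -0.3, 0.3]
opening: 0.0502
grip_force: 0.0
```

>>> jog_arm([
  {"delta_rot": [0, 0, 0], "linear": [0.0254, 0.0207, 0], "grip": 0.05},
  {"delta_rot": [0, 0, 0], "linear": [0.0254, 0.0207, 0], "grip": 0.05},
  {"delta_rot": [0, 0, 0], "linear": [0.0254, 0.0207, 0], "grip": 0.05},
  {"delta_rot": [0, 0, 0], "linear": [0.0254, 0.0207, 0], "grip": 0.05},
  {"delta_rot": [0, 0, 0], "linear": [0.0254, 0.0207, 0], "grip": 0.05},
  {"delta_rot": [0, 0, 0], "linear": [0.0254, 0.0207, 0], "grip": 0.05},
  {"delta_rot": [0, 0, 0], "linear": [0.0254, 0.0207, 0], "grip": 0.05},
  {"delta_rot": [0, 0, 0], "linear": [0.0254, 0.0207, 0], "grip": 0.05},
  {"delta_rot": [0, 0, 0], "linear": [0.0254, 0.0207, 0], "grip": 0.05},
  {"delta_rot": [0, 0, -5], "linear": [0, 0, 0], "grip": 0.05},
])

```text
t: 13.6
tool_pos: [0.645, 0.0861, 0.1722]
tool_rot: [3.13, -0.262, 0.005]
contact_force: [-0.2, -0.5, -0.7]
opening: 0.0501
grip_force: 0.0
```

>>> jog_arm([
  {"delta_rot": [0, 0, 0], "linear": [0, 0, 0.02], "grip": 0.05},
  {"delta_rot": [0, 0, 0], "linear": [0, 0, 0.03], "grip": 0.05},
  {"delta_rot": [0, 0, 0], "linear": [0, 0, 0], "grip": 0.05},
  {"delta_rot": [0, 0, 0], "linear": [0, 0, 0], "grip": 0.05},
])

```text
t: 14.0
tool_pos: [0.6425, 0.0894, 0.1209]
tool_rot: [3.131, -0.259, -0.001]
contact_force: [0.5, -0.1, 0.1]
opening: 0.0495
grip_force: 0.0
```

```bash
python3 - <<'E'
from h import *
move(.6436,.0889,.036,-9.4)
o,im,d=snap("med"); crop(im,200,440,200,380,3.33,"pics/med.png")
E
```

```text
at [0.6425 0.0894 0.1209] yaw -9.46 t 14.0
 shift(tool) [0.0012 0.0003 0.0849] rz -0.06
```

View pics/med.png

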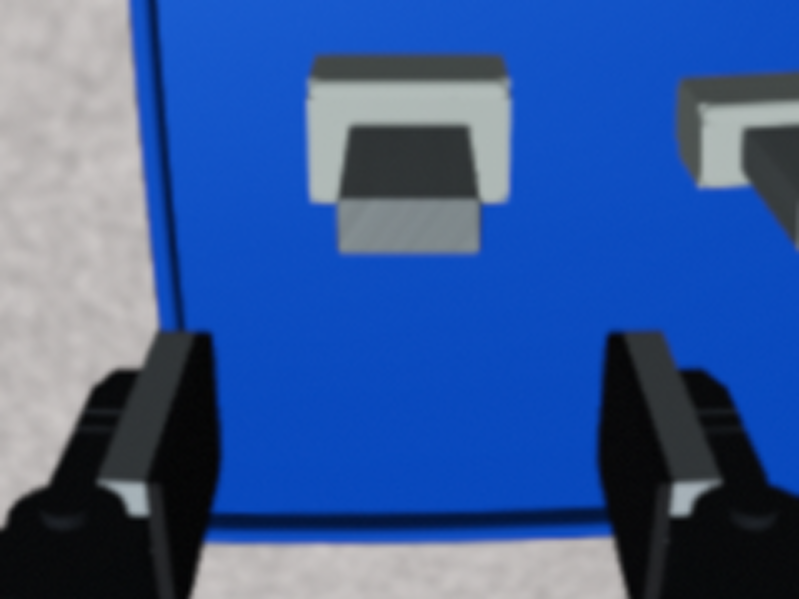

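```bash
python3 - <<'E'
from h import *
o,im,d=load("med")
f=lambda u,v,z: at_z("wrist",200+(u+.5)/3.33-.5,200+(v+.5)/3.33-.5,z,o)
print("tab",f(408,226,.073),"body",f(409,142,.031), "edges",f(408,198,.073),f(408,253,.073),f(337,226,.073),f(479,226,.073))
E
```

```text
tab [0.64465208 0.08955925 0.073     ] body [0.64526319 0.08927525 0.031     ] edges [0.64958991 0.08873717 0.073     ] [0.63980236 0.09036671 0.073     ] [0.64657771 0.10124355 0.073     ] [0.64269284 0.07788121 0.073     ]
```

>>> jog_arm([
  {"delta_rot": [0, 0, 0], "linear": [0.0021, 0, 0.03], "grip": 0.05},
  {"delta_rot": [0, 0, 0], "linear": [0, 0, 0.03], "grip": 0.05},
  {"delta_rot": [0, 0, 0], "linear": [0, 0, 0.015], "grip": 0.05},
  {"delta_rot": [0, 0, 0], "linear": [0, 0, 0.007], "grip": 0.05},
  {"delta_rot": [0, 0, 0], "linear": [0, 0, 0], "grip": 0.05},
  {"delta_rot": [0, 0, 0], "linear": [0, 0, 0], "grip": 0.05},
], newtons=40)

```text
t: 14.65
tool_pos: [0.6459, 0.0891, 0.0401]
tool_rot: [-3.131, 0.259, -0.004]
contact_force: [-0.1, -0.1, 0.4]
opening: 0.05
grip_force: 0.0
```

```bash
python3 - <<'E'
from h import *
print(ctrl.get_obs()["contact_force"]);move(.6447,.0894,.036,-9.4)
E
```

```text
[-0.11777791 -0.0616567   0.40790606]
at [0.6459 0.0891 0.0401] yaw -9.46 t 14.65
 shift(tool) [-0.0012 -0.0001  0.0041] rz -0.06
```

>>> jog_arm([
  {"delta_rot": [0, 0, 0], "linear": [-0.001, 0, 0.003], "grip": 0.05},
  {"delta_rot": [0, 0, 0], "linear": [0, 0, 0], "grip": 0.035},
  {"delta_rot": [0, 0, 0], "linear": [0, 0, 0], "grip": 0.012},
  {"delta_rot": [0, 0, 0], "linear": [0, 0, 0], "grip": 0.012},
  {"delta_rot": [0, 0, 0], "linear": [0, 0, 0], "grip": 0.012},
  {"delta_rot": [0, 0, 0], "linear": [0, 0, 0], "grip": 0.012},
])

```text
t: 15.25
tool_pos: [0.6441, 0.0892, 0.0359]
tool_rot: [-3.131, 0.259, -0.002]
contact_force: [-0.2, 0.0, 3.8]
opening: 0.0235
grip_force: 39.5
```

```bash
python3 - <<'E'
from h import *
o=ctrl.get_obs(); print(o["contact_force"],o["opening"],o["grip_force"]);move(.6447,.0894,.036,-9.4)
a=np.radians(18.4);g=np.array([.4529,-.3071])+.00945*np.array([np.cos(a),np.sin(a)])
print("medium target",g); move(*g,.1,18.4)
E
```

```text
[-1.75368096e-01  1.76230961e-03  3.78014911e+00] 0.023526680470039692 39.51964795589447
at [0.6441 0.0892 0.0359] yaw -9.46 t 15.25
 shift(tool) [ 0.0006 -0.0003 -0.0001] rz -0.06
medium target [ 0.46186688 -0.30411712]
at [0.6441 0.0892 0.0359] yaw -9.46 t 15.25
 shift(tool) [-0.115   0.4179 -0.0643] rz -27.86
```

>>> jog_arm([
  {"delta_rot": [0, 0, 0], "linear": [0, 0, -0.02], "grip": 0.012},
  {"delta_rot": [0, 0, 0], "linear": [0, 0, -0.04], "grip": 0.012},
  {"delta_rot": [0, 0, 0], "linear": [0, 0, -0.045], "grip": 0.012},
  {"delta_rot": [0, 0, 0], "linear": [-0.0055, 0.0199, 0], "grip": 0.012},
  {"delta_rot": [0, 0, 0], "linear": [-0.0104, 0.038, 0], "grip": 0.012},
  {"delta_rot": [0, 0, 0], "linear": [-0.0104, 0.038, 0], "grip": 0.012},
  {"delta_rot": [0, 0, 0], "linear": [-0.0104, 0.038, 0], "grip": 0.012},
  {"delta_rot": [0, 0, 0], "linear": [-0.0104, 0.038, 0], "grip": 0.012},
  {"delta_rot": [0, 0, 0], "linear": [-0.0104, 0.038, 0], "grip": 0.012},
  {"delta_rot": [0, 0, 0], "linear": [-0.0104, 0.038, 0], "grip": 0.012},
])

```text
t: 16.25
tool_pos: [0.534, -0.1453, 0.1387]
tool_rot: [-3.13, 0.259, 0.003]
contact_force: [0.6, -0.4, -0.9]
opening: 0.0235
grip_force: 39.4
```

>>> jog_arm([
  {"delta_rot": [0, 0, 0], "linear": [-0.0104, 0.038, 0], "grip": 0.012},
  {"delta_rot": [0, 0, 0], "linear": [-0.0104, 0.038, 0], "grip": 0.012},
  {"delta_rot": [0, 0, 0], "linear": [-0.0104, 0.038, 0], "grip": 0.012},
  {"delta_rot": [0, 0, 0], "linear": [-0.0104, 0.038, 0], "grip": 0.012},
  {"delta_rot": [0, 0, -6.96], "linear": [-0.005, 0.018, 0], "grip": 0.012},
  {"delta_rot": [0, 0, -6.96], "linear": [0, 0, 0], "grip": 0.012},
  {"delta_rot": [0, 0, -6.96], "linear": [0, 0, 0.02], "grip": 0.012},
  {"delta_rot": [0, 0, -6.96], "linear": [0, 0, 0.02], "grip": 0.012},
  {"delta_rot": [0, 0, 0], "linear": [0, 0, 0.02], "grip": 0.012},
  {"delta_rot": [0, 0, 0], "linear": [0, 0, 0], "grip": 0.012},
])

```text
t: 17.25
tool_pos: [0.4589, -0.302, 0.0755]
tool_rot: [-3.095, -0.5, 0.009]
contact_force: [0.3, 1.0, -1.7]
opening: 0.0235
grip_force: 39.6
```

>>> jog_arm([
  {"delta_rot": [0, 0, 0], "linear": [0, 0, 0], "grip": 0.012},
  {"delta_rot": [0, 0, 0], "linear": [0, 0, 0], "grip": 0.012},
])

```text
t: 17.45
tool_pos: [0.4624, -0.3047, 0.0812]
tool_rot: [3.1, 0.501, 0.002]
contact_force: [0.2, 0.3, -2.3]
opening: 0.0235
grip_force: 39.6
```

```bash
python3 - <<'E'
from h import *
o,im,d=snap("hov1"); move(.4619,-.3041,.0389,18.4,o); print(o["contact_force"],o["opening"]);crop(im,200,440,160,400,2.5,"pics/hov1.png")
E
```

```text
at [ 0.4624 -0.3047  0.0812] yaw 18.37 t 17.45
 shift(tool) [-0.0003 -0.0007  0.0423] rz -0.03
[ 0.24699357  0.2568607  -2.2732369 ] 0.02349287745863088
```

View pics/hov1.png

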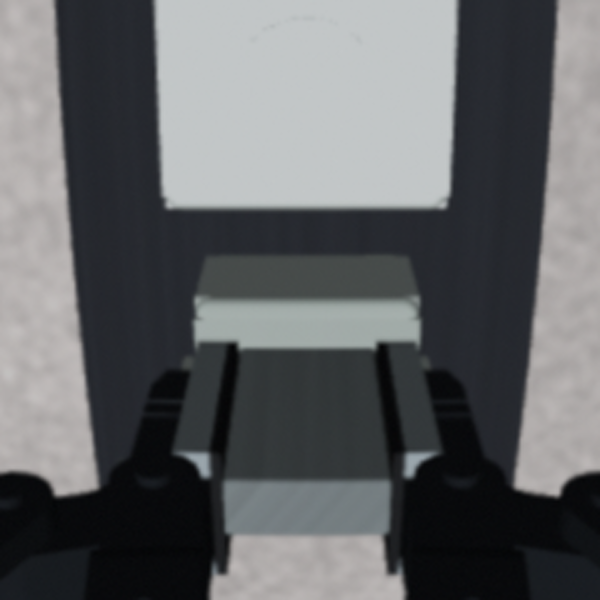

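```bash
python3 - <<'E'
from h import *
o,im,d=load("hov1")
f=lambda u,v,z: at_z("wrist",200+(u+.5)/2.5-.5,160+(v+.5)/2.5-.5,z,o)
a=np.radians(18.4);E=np.array([[np.cos(a),np.sin(a),0],[-np.sin(a),np.cos(a),0],[0,0,1]]);g=np.array([.4529,-.3071,0])
for n,u,v,z in [("block L",166,208,.024),("block R",448,208,.024),("body bot L",204,256,.052),("body bot R",410,256,.052),("body topL",195,302,.074),("body topR",419,302,.074),("tabtop L",222,507,.0812-.031+.068),("tabtop R",390,507,.0812-.031+.068),("tcp",0,0,0)]:
    p=o["tool_pos"] if n=="tcp" else f(u,v,z); print(n,(E@(p-g)*1e3).round(1))
E
```

```text
block L [23.5 32.  24. ]
block R [ 23.4 -32.6  24. ]
body bot L [22.8 20.4 52. ]
body bot R [ 22.7 -20.8  52. ]
body topL [22.6 19.7 74. ]
body topR [ 22.6 -20.1  74. ]
tabtop L [ 10.8  11.8 118.2]
tabtop R [ 10.7 -11.8 118.2]
tcp [ 9.8 -0.7 81.2]
```

>>> jog_arm([
  {"delta_rot": [0, 0, 0], "linear": [-0.0004, -0.0005, 0.01], "grip": 0.012},
  {"delta_rot": [0, 0, 0], "linear": [0, 0, 0.008], "grip": 0.012},
  {"delta_rot": [0, 0, 0], "linear": [0, 0, 0], "grip": 0.012},
  {"delta_rot": [0, 0, 0], "linear": [0, 0, 0], "grip": 0.012},
  {"delta_rot": [0, 0, 0], "linear": [0, 0, 0], "grip": 0.012},
])

```text
t: 18.0
tool_pos: [0.4615, -0.3039, 0.0623]
tool_rot: [3.101, 0.502, 0.0]
contact_force: [-0.2, -0.5, -1.5]
opening: 0.0237
grip_force: 39.6
```

```bash
cat >> h.py <<'E'
def gap():
    o=ctrl.get_obs();a=np.radians(18.4);E=np.array([[np.cos(a),np.sin(a),0],[-np.sin(a),np.cos(a),0],[0,0,1]])
    print("gap frame mm",(E@(o["tool_pos"]-[.4529,-.3071,0])*1e3).round(2),"F",(E@o["contact_force"]).round(1),"op",o["opening"].round(4),"gf",round(o["grip_force"],1),"t",round(o["t"],2),"yaw",np.degrees(np.arctan2(*Ro.from_rotvec(o["tool_rot"]).as_matrix()[[1,0],0])).round(2))
E
python3 -c "
from h import *
gap()"
```

```text
Traceback (most recent call last):
  File "h.py", line 29, in gap
    print("gap frame mm",(E@(o["tool_pos"]-[.4529,-.3071,0])*1e3).round(2),"F",(E@o["contact_force"]).round(1),"op",o["opening"].round(4),"gf",round(o["grip_force"],1),"t",round(o["t"],2),"yaw",np.degrees(np.arctan2(*Ro.from_rotvec(o["tool_rot"]).as_matrix()[[1,0],0])).round(2))
                                                                                                                    ^^^^^^^^^^^^^^^^^^
AttributeError: 'float' object has no attribute 'round'
```

>>> jog_arm([
  {"delta_rot": [0, 0, 0], "linear": [0, 0, 0.006], "grip": 0.012},
  {"delta_rot": [0, 0, 0], "linear": [0, 0, 0.006], "grip": 0.012},
  {"delta_rot": [0, 0, 0], "linear": [0, 0, 0.006], "grip": 0.012},
  {"delta_rot": [0, 0, 0], "linear": [0, 0, 0.003], "grip": 0.012},
  {"delta_rot": [0, 0, 0], "linear": [0, 0, 0], "grip": 0.012},
  {"delta_rot": [0, 0, 0], "linear": [0, 0, 0], "grip": 0.012},
  {"delta_rot": [0, 0, 0], "linear": [0, 0, 0], "grip": 0.012},
])

```text
t: 18.7
tool_pos: [0.4616, -0.304, 0.0415]
tool_rot: [3.101, 0.502, 0.001]
contact_force: [0.7, -0.1, -1.6]
opening: 0.0233
grip_force: 39.6
```

```bash
sed -i 's/o\["opening"\].round(4)/round(o["opening"],4)/' h.py; python3 -c "
from h import *
gap()"
```

```text
gap frame mm [ 9.25  0.18 41.52] F [ 0.7 -0.3 -1.6] op 0.0233 gf 39.6 t 18.7 yaw 18.38
```

>>> jog_arm([
  {"delta_rot": [0, 0, 0], "linear": [0, 0, 0.002], "grip": 0.012},
  {"delta_rot": [0, 0, 0], "linear": [0, 0, 0.001], "grip": 0.012},
  {"delta_rot": [0, 0, 0], "linear": [0, 0, 0], "grip": 0.012},
  {"delta_rot": [0, 0, 0], "linear": [0, 0, 0], "grip": 0.012},
])

```text
t: 19.1
tool_pos: [0.4617, -0.3041, 0.0389]
tool_rot: [3.101, 0.502, 0.001]
contact_force: [-0.9, 0.5, 4.2]
opening: 0.0238
grip_force: 40.0
```

```bash
python3 -c "
from h import *
gap(); move(.6307,.0109,.036,-6)"
```

```text
gap frame mm [ 9.28  0.1  38.87] F [-0.7  0.8  4.2] op 0.0238 gf 40.0 t 19.1 yaw 18.38
at [ 0.4617 -0.3041  0.0389] yaw 18.38 t 19.1
 shift(tool) [ 0.2597 -0.2456  0.0028] rz 24.38
```

>>> jog_arm([
  {"delta_rot": [0, 0, 0], "linear": [0, 0, 0], "grip": 0.03},
  {"delta_rot": [0, 0, 0], "linear": [0, 0, 0], "grip": 0.05},
  {"delta_rot": [0, 0, 0], "linear": [0, 0, 0], "grip": 0.05},
  {"delta_rot": [0, 0, 0], "linear": [0, 0, -0.015], "grip": 0.05},
  {"delta_rot": [0, 0, 0], "linear": [0, 0, -0.035], "grip": 0.05},
  {"delta_rot": [0, 0, 0], "linear": [0, 0, -0.045], "grip": 0.05},
  {"delta_rot": [0, 0, 0], "linear": [0.026, -0.0246, 0], "grip": 0.05},
  {"delta_rot": [0, 0, 0], "linear": [0.026, -0.0246, 0], "grip": 0.05},
  {"delta_rot": [0, 0, 0], "linear": [0.026, -0.0246, 0], "grip": 0.05},
  {"delta_rot": [0, 0, 0], "linear": [0.026, -0.0246, 0], "grip": 0.05},
])

```text
t: 20.1
tool_pos: [0.5299, -0.1766, 0.1348]
tool_rot: [3.1, 0.501, 0.002]
contact_force: [0.3, -0.7, -0.0]
opening: 0.05
grip_force: 0.0
```

>>> jog_arm([
  {"delta_rot": [0, 0, 0], "linear": [0.026, -0.0246, 0], "grip": 0.05},
  {"delta_rot": [0, 0, 0], "linear": [0.026, -0.0246, 0], "grip": 0.05},
  {"delta_rot": [0, 0, 0], "linear": [0.026, -0.0246, 0], "grip": 0.05},
  {"delta_rot": [0, 0, 0], "linear": [0.026, -0.0246, 0], "grip": 0.05},
  {"delta_rot": [0, 0, 0], "linear": [0.026, -0.0246, 0], "grip": 0.05},
  {"delta_rot": [0, 0, 6.1], "linear": [0.026, -0.0246, 0], "grip": 0.05},
  {"delta_rot": [0, 0, 6.1], "linear": [0, 0, 0], "grip": 0.05},
  {"delta_rot": [0, 0, 6.1], "linear": [0, 0, 0.008], "grip": 0.05},
  {"delta_rot": [0, 0, 6.1], "linear": [0, 0, 0.01], "grip": 0.05},
  {"delta_rot": [0, 0, 0], "linear": [0, 0, 0], "grip": 0.05},
])

```text
t: 21.1
tool_pos: [0.6298, 0.0119, 0.1146]
tool_rot: [-3.137, 0.164, 0.003]
contact_force: [-0.3, 0.6, 0.6]
opening: 0.0499
grip_force: 0.0
```

>>> jog_arm([
  {"delta_rot": [0, 0, 0], "linear": [0, 0, 0], "grip": 0.05},
  {"delta_rot": [0, 0, 0], "linear": [0, 0, 0], "grip": 0.05},
])

```text
t: 21.3
tool_pos: [0.6311, 0.0115, 0.1163]
tool_rot: [3.137, -0.163, 0.002]
contact_force: [0.7, 0.1, 0.2]
opening: 0.0498
grip_force: 0.0
```

```bash
python3 - <<'E'
from h import *
o,im,d=snap("thin"); move(.6310,.0109,.036,-6,o); crop(im,200,440,200,380,3.33,"pics/thin.png")
E
```

```text
at [0.6311 0.0115 0.1163] yaw -5.94 t 21.3
 shift(tool) [-0.0001  0.0006  0.0803] rz 0.06
```

View pics/thin.png

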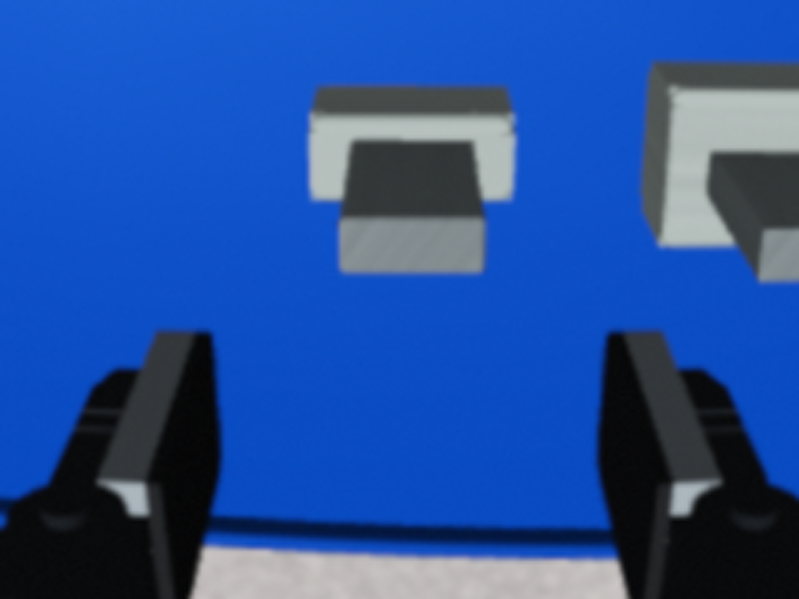

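```bash
python3 - <<'E'
from h import *
o,im,d=load("thin")
f=lambda u,v,z: at_z("wrist",200+(u+.5)/3.33-.5,200+(v+.5)/3.33-.5,z,o)
t=f(411,244.5,.073); print("tab",t,"edges",f(411,217,.073),f(411,272,.073)); move(t[0],t[1],.036,-6)
E
```

```text
tab [0.63189617 0.01141822 0.073     ] edges [0.63672607 0.01092011 0.073     ] [0.62697327 0.0119258  0.073     ]
at [0.6311 0.0115 0.1163] yaw -5.96 t 21.35
 shift(tool) [ 0.0007 -0.      0.0803] rz 0.04
```

>>> jog_arm([
  {"delta_rot": [0, 0, 0], "linear": [0.0002, 0, 0.03], "grip": 0.05},
  {"delta_rot": [0, 0, 0], "linear": [0, 0, 0.03], "grip": 0.05},
  {"delta_rot": [0, 0, 0], "linear": [0, 0, 0.015], "grip": 0.05},
  {"delta_rot": [0, 0, 0], "linear": [0, 0, 0], "grip": 0.05},
  {"delta_rot": [0, 0, 0], "linear": [0, 0, 0], "grip": 0.05},
  {"delta_rot": [0, 0, 0], "linear": [0, 0, 0], "grip": 0.05},
])

```text
t: 21.95
tool_pos: [0.6324, 0.0114, 0.0424]
tool_rot: [3.137, -0.165, 0.005]
contact_force: [-0.4, 0.1, 0.7]
opening: 0.0501
grip_force: 0.0
```

```bash
python3 - <<'E'
from h import *
move(.6319,.0114,.036,-6)
E
```

```text
at [0.6324 0.0114 0.0424] yaw -6.01 t 21.95
 shift(tool) [-0.0005  0.0001  0.0064] rz -0.01
```

>>> jog_arm([
  {"delta_rot": [0, 0, 0], "linear": [-0.0004, 0, 0.0055], "grip": 0.05},
  {"delta_rot": [0, 0, 0], "linear": [0, 0, 0], "grip": 0.05},
  {"delta_rot": [0, 0, 0], "linear": [0, 0, 0], "grip": 0.035},
  {"delta_rot": [0, 0, 0], "linear": [0, 0, 0], "grip": 0.012},
  {"delta_rot": [0, 0, 0], "linear": [0, 0, 0], "grip": 0.012},
  {"delta_rot": [0, 0, 0], "linear": [0, 0, 0], "grip": 0.012},
  {"delta_rot": [0, 0, 0], "linear": [0, 0, 0], "grip": 0.012},
])

```text
t: 22.65
tool_pos: [0.6305, 0.0116, 0.0349]
tool_rot: [3.137, -0.165, 0.0]
contact_force: [-0.8, 0.8, 1.0]
opening: 0.0232
grip_force: 40.3
```

```bash
python3 - <<'E'
from h import *
o=ctrl.get_obs(); print(o["opening"],o["grip_force"],o["contact_force"])
a=np.radians(18.4);g=np.array([.4529,-.3071])-.0136*np.array([np.cos(a),np.sin(a)])
print("thin target",g); move(*g,.13,18.4)
E
```

```text
0.02317049519646943 40.278337597846985 [-0.78505367  0.79600436  0.96012029]
thin target [ 0.43999529 -0.31139283]
at [0.6305 0.0116 0.0349] yaw -6.02 t 22.65
 shift(tool) [-0.1556  0.3412 -0.0951] rz -24.42
```

>>> jog_arm([
  {"delta_rot": [0, 0, 0], "linear": [0, 0, -0.02], "grip": 0.012},
  {"delta_rot": [0, 0, 0], "linear": [0, 0, -0.04], "grip": 0.012},
  {"delta_rot": [0, 0, 0], "linear": [0, 0, -0.04], "grip": 0.012},
  {"delta_rot": [0, 0, 0], "linear": [-0.0078, 0.0171, 0], "grip": 0.012},
  {"delta_rot": [0, 0, 0], "linear": [-0.0156, 0.0341, 0], "grip": 0.012},
  {"delta_rot": [0, 0, 0], "linear": [-0.0156, 0.0341, 0], "grip": 0.012},
  {"delta_rot": [0, 0, 0], "linear": [-0.0156, 0.0341, 0], "grip": 0.012},
  {"delta_rot": [0, 0, 0], "linear": [-0.0156, 0.0341, 0], "grip": 0.012},
  {"delta_rot": [0, 0, 0], "linear": [-0.0156, 0.0341, 0], "grip": 0.012},
  {"delta_rot": [0, 0, 0], "linear": [-0.0156, 0.0341, 0], "grip": 0.012},
])

```text
t: 23.65
tool_pos: [0.5044, -0.1992, 0.1333]
tool_rot: [-3.137, 0.165, 0.003]
contact_force: [-0.2, 0.1, -0.8]
opening: 0.0236
grip_force: 40.1
```

>>> jog_arm([
  {"delta_rot": [0, 0, 0], "linear": [-0.0156, 0.0341, 0], "grip": 0.012},
  {"delta_rot": [0, 0, 0], "linear": [-0.0156, 0.0341, 0], "grip": 0.012},
  {"delta_rot": [0, 0, 0], "linear": [-0.0156, 0.0341, 0], "grip": 0.012},
  {"delta_rot": [0, 0, -6.1], "linear": [-0.0078, 0.0171, 0], "grip": 0.012},
  {"delta_rot": [0, 0, -6.1], "linear": [0, 0, 0], "grip": 0.012},
  {"delta_rot": [0, 0, -6.1], "linear": [0, 0, 0], "grip": 0.012},
  {"delta_rot": [0, 0, -6.1], "linear": [0, 0, 0], "grip": 0.012},
  {"delta_rot": [0, 0, 0], "linear": [0, 0, 0], "grip": 0.012},
  {"delta_rot": [0, 0, 0], "linear": [0, 0, 0], "grip": 0.012},
  {"delta_rot": [0, 0, 0], "linear": [0, 0, 0], "grip": 0.012},
])

```text
t: 24.65
tool_pos: [0.4392, -0.311, 0.1342]
tool_rot: [-3.101, -0.499, 0.001]
contact_force: [0.7, -0.0, -1.9]
opening: 0.0234
grip_force: 40.1
```

```bash
python3 - <<'E'
from h import *
o,im,d=snap("hov2"); gap(); move(.4400,-.3114,.09,18.4,o);crop(im,200,440,120,360,2.5,"pics/hov2.png")
E
```

```text
gap frame mm [-14.16   0.51 134.39] F [ 1.4  0.4 -1. ] op 0.023 gf 40.1 t 24.7 yaw 18.32
at [ 0.4392 -0.311   0.1342] yaw 18.3 t 24.65
 shift(tool) [0.0007 0.0007 0.0442] rz -0.10
```

View pics/hov2.png

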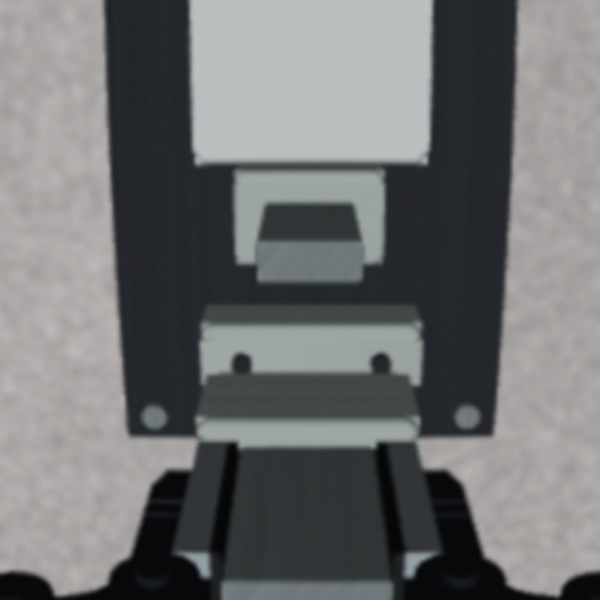

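```bash
python3 - <<'E'
from h import *
o,im,d=load("hov2")
f=lambda u,v,z: at_z("wrist",200+(u+.5)/2.5-.5,120+(v+.5)/2.5-.5,z,o)
a=np.radians(18.4);E=np.array([[np.cos(a),np.sin(a),0],[-np.sin(a),np.cos(a),0],[0,0,1]]);g=np.array([.4529,-.3071,0])
for n,u,v,z in [("block",312,163,.024),("med front",310,169,.032),("med rearL",237,264,.031),("med rearR",383,264,.031),("jaw bot L",203,305,.008),("jaw bot R",421,305,.008),("body bot L",205,373,.107),("body bot R",414,374,.107),("body topL",196,424,.127),("body topR",420,424,.127),("tcp",0,0,0)]:
    p=o["tool_pos"] if n=="tcp" else f(u,v,z); print(n,(E@(p-g)*1e3).round(1))
E
```

```text
block [23.6 -0.3 24. ]
med front [23.3  0.3 32. ]
med rearL [-3.4 20.4 31. ]
med rearR [ -3.4 -19.8  31. ]
jaw bot L [-23.  33.   8.]
jaw bot R [-23.  -33.8   8. ]
body bot L [ -4.1  21.4 107. ]
body bot R [ -4.4 -20.2 107. ]
body topL [ -5.7  21.1 127. ]
body topR [ -5.8 -19.2 127. ]
tcp [-14.3   0.6 134.2]
```

>>> jog_arm([
  {"delta_rot": [0, 0, 0], "linear": [0.0004, 0.0005, 0.02], "grip": 0.012},
  {"delta_rot": [0, 0, 0], "linear": [0, 0, 0.02], "grip": 0.012},
  {"delta_rot": [0, 0, 0], "linear": [0, 0, 0.01], "grip": 0.012},
  {"delta_rot": [0, 0, 0], "linear": [0, 0, 0], "grip": 0.012},
  {"delta_rot": [0, 0, 0], "linear": [0, 0, 0], "grip": 0.012},
  {"delta_rot": [0, 0, 0], "linear": [0, 0, 0], "grip": 0.012},
  {"delta_rot": [0, 0, 0], "linear": [0, 0, 0], "grip": 0.012},
])

```text
t: 25.4
tool_pos: [0.4407, -0.3121, 0.086]
tool_rot: [3.1, 0.501, 0.002]
contact_force: [0.1, 0.1, -1.0]
opening: 0.0236
grip_force: 40.2
```

```bash
python3 - <<'E'
from h import *
o,im,d=snap("hov3"); gap(); crop(im,230,410,200,380,3.3,"pics/hov3.png")
E
```

```text
gap frame mm [-13.3   -0.81  85.79] F [ 0.7  0.8 -2. ] op 0.0236 gf 40.2 t 25.45 yaw 18.37
```

View pics/hov3.png

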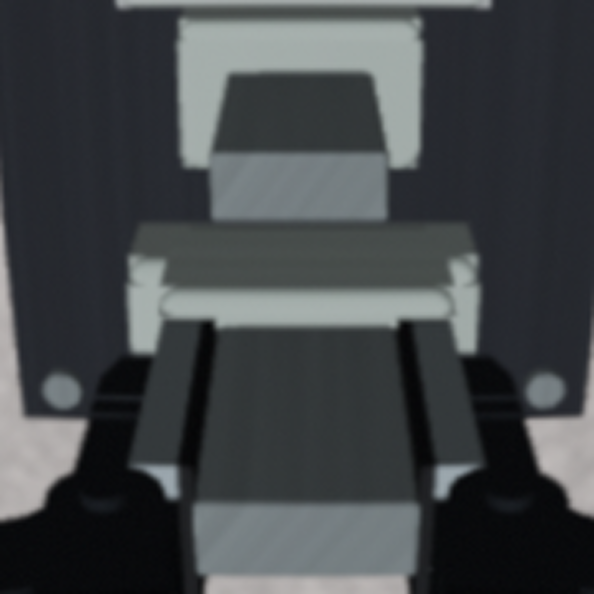

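```bash
python3 - <<'E'
from h import *
a=np.radians(18.4);E=np.array([[np.cos(a),np.sin(a),0],[-np.sin(a),np.cos(a),0],[0,0,1]]);g=np.array([.4529,-.3071,0])
def go(nm,u0,v0,s,L):
    o,im,d=load(nm)
    for n,u,v,z in L:
        p=at_z("wrist",u0+(u+.5)/s-.5,v0+(v+.5)/s-.5,z,o); print(n,(E@(p-g)*1e3).round(1))
    T=E@(o["tool_pos"]-g)*1e3;print("tcp",T.round(1),"tilt",Ro.from_rotvec(o["tool_rot"]).as_matrix()[:,2].round(4))
z=.0859-.0299
go("hov3",230,200,3.3,[("tabtop f",306,503,z+.068),("tabtop b",306,573,z+.068),("bodytopL",163,288,z+.025),("bodytopR",450,288,z+.025),("med rear",200,167,.031),("jawbot",303,223,.008),("medtab f",300,152,.076),("medtab b",300,219,.076)])
z=.0812-.031
go("hov1",200,160,2.5,[("tab f",306,480,z+.068),("tab b",306,534,z+.068),("bodytop",306,298,z+.025)])
E
```

```text
tabtop f [ -6.8  -0.3 124. ]
tabtop b [-16.2  -0.3 124. ]
bodytopL [-2.4 18.7 81. ]
bodytopR [ -2.5 -19.7  81. ]
med rear [-3.2 17.7 31. ]
jawbot [-23.    0.1   8. ]
medtab f [15.1  0.4 76. ]
medtab b [ 5.6  0.4 76. ]
tcp [-13.2  -0.9  86. ] tilt [ 0.0015 -0.0015 -1.    ]
tab f [ 15.6   0.  118.2]
tab b [  5.9   0.  118.2]
bodytop [24.  -0.  75.2]
tcp [ 9.8 -0.7 81.2] tilt [ 0.0012 -0.001  -1.    ]
```

>>> jog_arm([
  {"delta_rot": [0, 0, 0], "linear": [-0.0007, -0.0006, 0.01], "grip": 0.012},
  {"delta_rot": [0, 0, 0], "linear": [0, 0, 0.009], "grip": 0.012},
  {"delta_rot": [0, 0, 0], "linear": [0, 0, 0], "grip": 0.012},
  {"delta_rot": [0, 0, 0], "linear": [0, 0, 0], "grip": 0.012},
  {"delta_rot": [0, 0, 0], "linear": [0, 0, 0], "grip": 0.012},
  {"delta_rot": [0, 0, 0], "linear": [0, 0, 0], "grip": 0.012},
])

```text
t: 26.05
tool_pos: [0.4394, -0.3115, 0.0661]
tool_rot: [3.101, 0.502, 0.001]
contact_force: [0.3, 0.2, -1.1]
opening: 0.0233
grip_force: 40.2
```

```bash
python3 - <<'E'
from h import *
gap()
E
```

```text
gap frame mm [-14.2    0.14  66.06] F [ 0.3  0.1 -1.1] op 0.0233 gf 40.2 t 26.05 yaw 18.38
```

>>> jog_arm([
  {"delta_rot": [0, 0, 0], "linear": [0.0002, 0, 0.004], "grip": 0.012},
  {"delta_rot": [0, 0, 0], "linear": [0, 0, 0.004], "grip": 0.012},
  {"delta_rot": [0, 0, 0], "linear": [0, 0, 0.004], "grip": 0.012},
  {"delta_rot": [0, 0, 0], "linear": [0, 0, 0], "grip": 0.012},
  {"delta_rot": [0, 0, 0], "linear": [0, 0, 0], "grip": 0.012},
  {"delta_rot": [0, 0, 0], "linear": [0, 0, 0], "grip": 0.012},
])

```text
t: 26.65
tool_pos: [0.4394, -0.3112, 0.0538]
tool_rot: [3.101, 0.502, 0.0]
contact_force: [0.3, 0.6, -1.3]
opening: 0.0231
grip_force: 40.2
```

```bash
python3 - <<'E'
from h import *
gap()
E
```

```text
gap frame mm [-14.09   0.33  53.81] F [ 0.5  0.5 -1.3] op 0.0231 gf 40.2 t 26.65 yaw 18.38
```

Underside is at 24 mm, inside the mouth (walls 28 mm) without contact. Continue.

>>> jog_arm([
  {"delta_rot": [0, 0, 0], "linear": [0, 0, 0.003], "grip": 0.012},
  {"delta_rot": [0, 0, 0], "linear": [0, 0, 0.003], "grip": 0.012},
  {"delta_rot": [0, 0, 0], "linear": [0, 0, 0.003], "grip": 0.012},
  {"delta_rot": [0, 0, 0], "linear": [0, 0, 0], "grip": 0.012},
  {"delta_rot": [0, 0, 0], "linear": [0, 0, 0], "grip": 0.012},
])

```text
t: 27.15
tool_pos: [0.4393, -0.311, 0.0445]
tool_rot: [-3.101, -0.502, 0.0]
contact_force: [0.1, 0.2, -1.1]
opening: 0.0234
grip_force: 40.2
```

```bash
python3 - <<'E'
from h import *
gap()
E
```

```text
gap frame mm [-14.18   0.58  44.49] F [ 0.2  0.2 -1.1] op 0.0234 gf 40.2 t 27.15 yaw 18.38
```

>>> jog_arm([
  {"delta_rot": [0, 0, 0], "linear": [0, 0, 0.003], "grip": 0.012},
  {"delta_rot": [0, 0, 0], "linear": [0, 0, 0.0025], "grip": 0.012},
  {"delta_rot": [0, 0, 0], "linear": [0, 0, 0.0015], "grip": 0.012},
  {"delta_rot": [0, 0, 0], "linear": [0, 0, 0], "grip": 0.012},
  {"delta_rot": [0, 0, 0], "linear": [0, 0, 0], "grip": 0.012},
])

```text
t: 27.65
tool_pos: [0.4394, -0.3112, 0.0379]
tool_rot: [-3.101, -0.502, 0.0]
contact_force: [-1.0, 0.7, 1.1]
opening: 0.0232
grip_force: 40.4
```

```bash
python3 - <<'E'
from h import *
gap()
E
```

```text
gap frame mm [-14.09   0.39  37.93] F [-0.7  1.   1.1] op 0.0232 gf 40.4 t 27.65 yaw 18.38
```

>>> jog_arm([
  {"delta_rot": [0, 0, 0], "linear": [0, 0, 0.0008], "grip": 0.012},
  {"delta_rot": [0, 0, 0], "linear": [0, 0, 0], "grip": 0.03},
  {"delta_rot": [0, 0, 0], "linear": [0, 0, 0], "grip": 0.05},
  {"delta_rot": [0, 0, 0], "linear": [0, 0, 0], "grip": 0.05},
  {"delta_rot": [0, 0, 0], "linear": [0, 0, -0.02], "grip": 0.05},
  {"delta_rot": [0, 0, 0], "linear": [0, 0, -0.04], "grip": 0.05},
  {"delta_rot": [0, 0, 0], "linear": [0, 0, -0.05], "grip": 0.05},
  {"delta_rot": [0, 0, 0], "linear": [0.02, 0, -0.04], "grip": 0.05},
  {"delta_rot": [0, 0, 0], "linear": [0, 0, 0], "grip": 0.05},
  {"delta_rot": [0, 0, 0], "linear": [0, 0, 0], "grip": 0.05},
])

```text
t: 28.65
tool_pos: [0.4591, -0.3052, 0.1883]
tool_rot: [3.099, 0.502, 0.003]
contact_force: [0.6, 0.8, -0.9]
opening: 0.0505
grip_force: 0.0
```

```bash
python3 - <<'E'
from h import *
o,im,d=snap("seated"); gap()
c=ctrl.camera_info("wrist");K=c["camera_matrix"];R=Ro.from_rotvec(o["tool_rot"]).as_matrix();T=c["T_tool_cam"]
v,u=np.mgrid[0:480,0:640];A=np.stack([(u-K[0,2])/K[0,0],(v-K[1,2])/K[1,1]],-1);r=np.linalg.norm(A,axis=-1)+1e-9
P=np.dstack([A*(np.tan(r)/r)[...,None],np.ones(r.shape)])*d[...,None]
P=(P@T[:3,:3].T+T[:3,3])@R.T+o["tool_pos"]
a=np.radians(18.4);E=np.array([[np.cos(a),np.sin(a),0],[-np.sin(a),np.cos(a),0],[0,0,1]]);G=((P-[.4529,-.3071,0])@E.T*1e3)[d>0]
def z(n,x0,x1,y0,y1,lo=0):
    m=(G[:,0]>x0)&(G[:,0]<x1)&(G[:,1]>y0)&(G[:,1]<y1)&(G[:,2]>lo)&(G[:,2]<90);q=G[m];print(n,len(q),np.percentile(q[:,2],[5,50,95]).round(1),"x",np.percentile(q[:,0],[2,98]).round(1),"y",np.percentile(q[:,1],[2,98]).round(1))
z("tabs thin",-22,-3,-20,20,60);z("tabs med",-1,22,-20,20,60)
for n,x0,x1 in (("thin",-20,-7),("med",0,20)):
    for s in (-1,1): z(f"{n} body y{s}",x0,x1,*sorted((s*14,s*18)),25)
z("block",28,50,-25,25);z("jaw",-34,-28,-25,25)
E
```

```text
gap frame mm [  5.68   0.79 186.16] F [ 0.3  0.5 -0.7] op 0.0498 gf 0.0 t 28.7 yaw 18.39
tabs thin 591 [62.6 75.8 77.3] x [-16.8  -7.3] y [-10.7  12.1]
tabs med 619 [63.5 75.8 77.1] x [ 5.5 15.5] y [-10.4  12.5]
thin body y-1 72 [33.1 34.3 35.5] x [-19.7  -7.1] y [-17.6 -14. ]
thin body y1 65 [33.1 34.5 35.4] x [-19.4  -7.7] y [14.5 18. ]
med body y-1 112 [33.1 34.3 35.3] x [ 0.5 19.6] y [-18.  -14.5]
med body y1 110 [33.  34.1 35.3] x [ 0.7 19.5] y [14.2 17.7]
block 1564 [27.2 28.4 29.9] x [28.4 49.4] y [-23.7  24.1]
jaw 179 [27.3 28.4 31.8] x [-33.8 -28.2] y [-24.3  24.8]
```

>>> jog_arm([
  {"delta_rot": [0, 0, 8.2], "linear": [0, 0, 0], "grip": 0.055},
  {"delta_rot": [0, 0, 8.2], "linear": [0, 0, 0], "grip": 0.055},
  {"delta_rot": [0, 0, 8.2], "linear": [0, 0, 0], "grip": 0.055},
  {"delta_rot": [0, 0, 8.2], "linear": [0, 0, 0], "grip": 0.055},
  {"delta_rot": [0, 0, 0], "linear": [-0.01, -0.041, 0], "grip": 0.055},
  {"delta_rot": [0, 0, 0], "linear": [-0.01, -0.041, 0], "grip": 0.055},
  {"delta_rot": [0, 0, 0], "linear": [-0.01, -0.041, 0], "grip": 0.055},
  {"delta_rot": [0, 0, 0], "linear": [-0.01, -0.041, 0], "grip": 0.055},
  {"delta_rot": [0, 0, 0], "linear": [-0.01, -0.041, 0], "grip": 0.055},
  {"delta_rot": [0, 0, 0], "linear": [-0.01, -0.041, 0], "grip": 0.055},
])

```text
t: 29.7
tool_pos: [0.4596, -0.0499, 0.1841]
tool_rot: [-3.116, 0.396, 0.007]
contact_force: [0.8, -0.4, -0.5]
opening: 0.0549
grip_force: 0.0
```

>>> jog_arm([
  {"delta_rot": [0, 0, 0], "linear": [-0.01, -0.041, 0], "grip": 0.055},
  {"delta_rot": [0, 0, 0], "linear": [-0.01, -0.041, 0], "grip": 0.055},
  {"delta_rot": [0, 0, 0], "linear": [-0.01, -0.041, 0], "grip": 0.055},
  {"delta_rot": [0, 0, 0], "linear": [-0.01, -0.041, 0], "grip": 0.055},
  {"delta_rot": [0, 0, 0], "linear": [-0.01, -0.041, 0], "grip": 0.055},
  {"delta_rot": [0, 0, 0], "linear": [-0.01, -0.041, 0], "grip": 0.055},
  {"delta_rot": [0, 0, 0], "linear": [-0.01, -0.041, 0], "grip": 0.055},
  {"delta_rot": [0, 0, 0], "linear": [-0.01, -0.041, 0], "grip": 0.055},
  {"delta_rot": [0, 0, 0], "linear": [-0.01, -0.041, 0], "grip": 0.055},
  {"delta_rot": [0, 0, 0], "linear": [0, 0, 0], "grip": 0.055},
])

```text
t: 30.7
tool_pos: [0.4644, 0.331, 0.1838]
tool_rot: [3.116, -0.387, -0.007]
contact_force: [-0.0, -0.8, -1.2]
opening: 0.0551
grip_force: 0.0
```

>>> jog_arm([
  {"delta_rot": [0, 0, 0], "linear": [0, 0, 0], "grip": 0.055},
  {"delta_rot": [0, 0, 0], "linear": [0, 0, 0], "grip": 0.055},
])

```text
t: 30.9
tool_pos: [0.4656, 0.3268, 0.1851]
tool_rot: [3.114, -0.395, -0.004]
contact_force: [0.7, -0.8, 0.1]
opening: 0.0553
grip_force: 0.0
```

```bash
python3 - <<'E'
from h import *
move(.4676,.3268,.0955,-14.47)
E
```

```text
at [0.4656 0.3268 0.1851] yaw -14.47 t 30.9
 shift(tool) [ 0.0022 -0.0007  0.0896] rz -0.00
```

>>> jog_arm([
  {"delta_rot": [0, 0, 0], "linear": [0.0015, 0, 0.035], "grip": 0.055},
  {"delta_rot": [0, 0, 0], "linear": [0, 0, 0.035], "grip": 0.055},
  {"delta_rot": [0, 0, 0], "linear": [0, 0, 0.018], "grip": 0.055},
  {"delta_rot": [0, 0, 0], "linear": [0, 0, 0], "grip": 0.055},
  {"delta_rot": [0, 0, 0], "linear": [0, 0, 0], "grip": 0.055},
  {"delta_rot": [0, 0, 0], "linear": [0, 0, 0], "grip": 0.055},
], newtons=50)

```text
t: 31.5
tool_pos: [0.4689, 0.3277, 0.1009]
tool_rot: [-3.115, 0.396, -0.004]
contact_force: [0.2, -0.6, -0.1]
opening: 0.0551
grip_force: 0.0
```

```bash
python3 - <<'E'
from h import *
move(.4676,.3268,.0955,-14.47)
E
```

```text
at [0.4689 0.3277 0.1009] yaw -14.48 t 31.5
 shift(tool) [-0.0011  0.0013  0.0054] rz -0.01
```

>>> jog_arm([
  {"delta_rot": [0, 0, 0], "linear": [-0.001, 0.001, 0.004], "grip": 0.055},
  {"delta_rot": [0, 0, 0], "linear": [0, 0, 0], "grip": 0.055},
  {"delta_rot": [0, 0, 0], "linear": [0, 0, 0], "grip": 0.055},
  {"delta_rot": [0, 0, 0], "linear": [0, 0, 0], "grip": 0.035},
  {"delta_rot": [0, 0, 0], "linear": [0, 0, 0], "grip": 0.012},
  {"delta_rot": [0, 0, 0], "linear": [0, 0, 0], "grip": 0.012},
  {"delta_rot": [0, 0, 0], "linear": [0, 0, 0], "grip": 0.012},
  {"delta_rot": [0, 0, 0], "linear": [0, 0, 0], "grip": 0.012},
])

```text
t: 32.3
tool_pos: [0.4667, 0.3273, 0.0952]
tool_rot: [-3.116, 0.394, -0.001]
contact_force: [0.8, 1.6, -0.0]
opening: 0.0234
grip_force: 50.0
```

```bash
python3 - <<'E'
from h import *
o=ctrl.get_obs(); print(o["opening"],o["grip_force"],o["contact_force"]); move(.566,-.0162,.18,-14.46)
E
```

```text
0.02342715575214549 49.97913122177124 [ 0.78767692  1.62792103 -0.00270545]
at [0.4667 0.3273 0.0952] yaw -14.42 t 32.3
 shift(tool) [ 0.1818  0.3079 -0.085 ] rz 0.04
```

>>> jog_arm([
  {"delta_rot": [0, 0, 0], "linear": [0, 0, -0.015], "grip": 0.012},
  {"delta_rot": [0, 0, 0], "linear": [0, 0, -0.03], "grip": 0.012},
  {"delta_rot": [0, 0, 0], "linear": [0, 0, -0.04], "grip": 0.012},
  {"delta_rot": [0, 0, 0], "linear": [0.0082, 0.014, 0], "grip": 0.012},
  {"delta_rot": [0, 0, 0], "linear": [0.0164, 0.028, 0], "grip": 0.012},
  {"delta_rot": [0, 0, 0], "linear": [0.0164, 0.028, 0], "grip": 0.012},
  {"delta_rot": [0, 0, 0], "linear": [0.0164, 0.028, 0], "grip": 0.012},
  {"delta_rot": [0, 0, 0], "linear": [0.0164, 0.028, 0], "grip": 0.012},
  {"delta_rot": [0, 0, 0], "linear": [0.0164, 0.028, 0], "grip": 0.012},
  {"delta_rot": [0, 0, 0], "linear": [0.0164, 0.028, 0], "grip": 0.012},
])

```text
t: 33.3
tool_pos: [0.523, 0.122, 0.1778]
tool_rot: [3.115, -0.395, -0.006]
contact_force: [-0.1, 0.5, -5.2]
opening: 0.0235
grip_force: 50.4
```

>>> jog_arm([
  {"delta_rot": [0, 0, 0], "linear": [0.0164, 0.028, 0], "grip": 0.012},
  {"delta_rot": [0, 0, 0], "linear": [0.0164, 0.028, 0], "grip": 0.012},
  {"delta_rot": [0, 0, 0], "linear": [0.0164, 0.028, 0], "grip": 0.012},
  {"delta_rot": [0, 0, 0], "linear": [0.0164, 0.028, 0], "grip": 0.012},
  {"delta_rot": [0, 0, 0], "linear": [0.0082, 0.014, 0], "grip": 0.012},
  {"delta_rot": [0, 0, 0], "linear": [0, 0, 0.02], "grip": 0.012},
  {"delta_rot": [0, 0, 0], "linear": [0, 0, 0.025], "grip": 0.012},
  {"delta_rot": [0, 0, 0], "linear": [0, 0, 0.02], "grip": 0.012},
  {"delta_rot": [0, 0, 0], "linear": [0, 0, 0], "grip": 0.012},
  {"delta_rot": [0, 0, 0], "linear": [0, 0, 0], "grip": 0.012},
])

```text
t: 34.3
tool_pos: [0.5635, -0.0161, 0.1139]
tool_rot: [-3.117, 0.394, 0.004]
contact_force: [-0.0, -0.5, -4.2]
opening: 0.0236
grip_force: 50.6
```

>>> jog_arm([
  {"delta_rot": [0, 0, 0], "linear": [0, 0, 0], "grip": 0.012},
  {"delta_rot": [0, 0, 0], "linear": [0, 0, 0], "grip": 0.012},
])

```text
t: 34.5
tool_pos: [0.5655, -0.0163, 0.1167]
tool_rot: [3.117, -0.394, 0.004]
contact_force: [0.6, -0.3, -6.4]
opening: 0.0235
grip_force: 50.6
```

```bash
python3 - <<'E'
from h import *
o=ctrl.get_obs(); print(o["contact_force"]); move(.5651,-.016,.0972,-14.46)
E
```

```text
[ 0.5761262  -0.299591   -6.40406018]
at [ 0.5655 -0.0163  0.1167] yaw -14.41 t 34.5
 shift(tool) [-0.0005 -0.0002  0.0195] rz 0.05
```

>>> jog_arm([
  {"delta_rot": [0, 0, 0], "linear": [-0.0004, 0, 0.009], "grip": 0.012},
  {"delta_rot": [0, 0, 0], "linear": [0, 0, 0.0075], "grip": 0.012},
  {"delta_rot": [0, 0, 0], "linear": [0, 0, 0], "grip": 0.012},
  {"delta_rot": [0, 0, 0], "linear": [0, 0, 0], "grip": 0.012},
  {"delta_rot": [0, 0, 0], "linear": [0, 0, 0], "grip": 0.012},
])

```text
t: 35.0
tool_pos: [0.5639, -0.0161, 0.0982]
tool_rot: [-3.117, 0.394, 0.001]
contact_force: [1.1, -0.0, -6.1]
opening: 0.0234
grip_force: 50.8
```

```bash
python3 - <<'E'
from h import *
o=ctrl.get_obs(); print(o["contact_force"]); move(.5651,-.016,.0972,-14.46)
E
```

```text
[ 1.0906576  -0.01739533 -6.0805785 ]
at [ 0.5639 -0.0161  0.0982] yaw -14.42 t 35.0
 shift(tool) [ 0.0011 -0.0004  0.001 ] rz 0.04
```

>>> jog_arm([
  {"delta_rot": [0, 0, 0], "linear": [0.001, 0, 0], "grip": 0.012},
  {"delta_rot": [0, 0, 0], "linear": [0, 0, 0], "grip": 0.012},
  {"delta_rot": [0, 0, 0], "linear": [0, 0, 0], "grip": 0.012},
])

```text
t: 35.3
tool_pos: [0.5651, -0.0164, 0.0985]
tool_rot: [3.117, -0.394, 0.0]
contact_force: [-0.6, 1.0, -5.5]
opening: 0.0236
grip_force: 50.8
```

>>> jog_arm([
  {"delta_rot": [0, 0, 0], "linear": [0, 0, 0.0013], "grip": 0.012},
  {"delta_rot": [0, 0, 0], "linear": [0, 0, 0], "grip": 0.012},
  {"delta_rot": [0, 0, 0], "linear": [0, 0, 0], "grip": 0.012},
])

```text
t: 35.6
tool_pos: [0.565, -0.0163, 0.0971]
tool_rot: [-3.117, 0.394, 0.0]
contact_force: [0.0, -0.4, -5.0]
opening: 0.0238
grip_force: 50.8
```

```bash
python3 - <<'E'
from h import *
o=ctrl.get_obs(); print(o["contact_force"]); move(.5651,-.016,.0972,-14.46); move(.566,.334,.18,-14.4)
E
```

```text
[ 0.01311967 -0.35140706 -4.97420104]
at [ 0.565  -0.0163  0.0971] yaw -14.42 t 35.6
 shift(tool) [-0.     -0.0003 -0.0001] rz 0.04
at [ 0.565  -0.0163  0.0971] yaw -14.42 t 35.6
 shift(tool) [-0.0863 -0.3395 -0.0829] rz -0.02
```

>>> jog_arm([
  {"delta_rot": [0, 0, 0], "linear": [0, 0, 0.001], "grip": 0.012},
  {"delta_rot": [0, 0, 0], "linear": [0, 0, 0], "grip": 0.012},
  {"delta_rot": [0, 0, 0], "linear": [0, 0, 0], "grip": 0.012},
])

```text
t: 35.9
tool_pos: [0.5654, -0.0163, 0.097]
tool_rot: [3.117, -0.394, 0.001]
contact_force: [-2.4, 1.0, 1.5]
opening: 0.0238
grip_force: 51.6
```

>>> jog_arm([
  {"delta_rot": [0, 0, 0], "linear": [0, 0, 0.0006], "grip": 0.012},
  {"delta_rot": [0, 0, 0], "linear": [0, 0, 0], "grip": 0.012},
  {"delta_rot": [0, 0, 0], "linear": [0, 0, 0], "grip": 0.012},
])

```text
t: 36.2
tool_pos: [0.5655, -0.0164, 0.0971]
tool_rot: [3.117, -0.394, 0.001]
contact_force: [-4.4, 0.2, 6.3]
opening: 0.0235
grip_force: 52.4
```

>>> jog_arm([
  {"delta_rot": [0, 0, 0], "linear": [0, 0, 0], "grip": 0.03},
  {"delta_rot": [0, 0, 0], "linear": [0, 0, 0], "grip": 0.055},
  {"delta_rot": [0, 0, 0], "linear": [0, 0, 0], "grip": 0.055},
  {"delta_rot": [0, 0, 0], "linear": [0, 0, -0.015], "grip": 0.055},
  {"delta_rot": [0, 0, 0], "linear": [0, 0, -0.03], "grip": 0.055},
  {"delta_rot": [0, 0, 0], "linear": [0, 0, -0.04], "grip": 0.055},
  {"delta_rot": [0, 0, 0], "linear": [-0.0086, -0.034, 0], "grip": 0.055},
  {"delta_rot": [0, 0, 0], "linear": [-0.0086, -0.034, 0], "grip": 0.055},
  {"delta_rot": [0, 0, 0], "linear": [-0.0086, -0.034, 0], "grip": 0.055},
  {"delta_rot": [0, 0, 0], "linear": [-0.0086, -0.034, 0], "grip": 0.055},
])

```text
t: 37.2
tool_pos: [0.566, 0.1252, 0.1821]
tool_rot: [-3.116, 0.395, -0.003]
contact_force: [-0.1, 0.5, 0.1]
opening: 0.0548
grip_force: 0.0
```

>>> jog_arm([
  {"delta_rot": [0, 0, 0], "linear": [-0.0086, -0.034, 0], "grip": 0.055},
  {"delta_rot": [0, 0, 0], "linear": [-0.0086, -0.034, 0], "grip": 0.055},
  {"delta_rot": [0, 0, 0], "linear": [-0.0086, -0.034, 0], "grip": 0.055},
  {"delta_rot": [0, 0, 0], "linear": [-0.0086, -0.034, 0], "grip": 0.055},
  {"delta_rot": [0, 0, 0], "linear": [-0.0086, -0.034, 0], "grip": 0.055},
  {"delta_rot": [0, 0, -6.4], "linear": [-0.0086, -0.034, 0], "grip": 0.055},
  {"delta_rot": [0, 0, 0], "linear": [0, 0, 0], "grip": 0.055},
  {"delta_rot": [0, 0, 0], "linear": [0, 0, 0], "grip": 0.055},
  {"delta_rot": [0, 0, 0], "linear": [0, 0, 0], "grip": 0.055},
])

```text
t: 38.1
tool_pos: [0.5667, 0.3337, 0.181]
tool_rot: [3.134, -0.222, 0.001]
contact_force: [-0.6, -0.8, 0.3]
opening: 0.0549
grip_force: 0.0
```

```bash
python3 - <<'E'
from h import *
move(.566,.334,.0945,-8.06)
E
```

```text
at [0.5667 0.3337 0.181 ] yaw -8.09 t 38.1
 shift(tool) [-0.0008 -0.0002  0.0865] rz -0.03
```

>>> jog_arm([
  {"delta_rot": [0, 0, 0], "linear": [-0.0008, 0, 0.03], "grip": 0.055},
  {"delta_rot": [0, 0, 0], "linear": [0, 0, 0.035], "grip": 0.055},
  {"delta_rot": [0, 0, 0], "linear": [0, 0, 0.0195], "grip": 0.055},
  {"delta_rot": [0, 0, 0], "linear": [0, 0, 0], "grip": 0.055},
  {"delta_rot": [0, 0, 0], "linear": [0, 0, 0], "grip": 0.055},
  {"delta_rot": [0, 0, 0], "linear": [0, 0, 0], "grip": 0.055},
], newtons=40)

```text
t: 38.7
tool_pos: [0.5671, 0.3345, 0.0985]
tool_rot: [-3.132, 0.221, -0.005]
contact_force: [1.5, -0.3, -0.2]
opening: 0.0548
grip_force: 0.0
```

```bash
python3 - <<'E'
from h import *
move(.566,.334,.0945,-8.06)
E
```

```text
at [0.5671 0.3345 0.0985] yaw -8.07 t 38.7
 shift(tool) [-0.0011  0.0007  0.004 ] rz -0.01
```

>>> jog_arm([
  {"delta_rot": [0, 0, 0], "linear": [-0.0009, 0.0005, 0.0025], "grip": 0.055},
  {"delta_rot": [0, 0, 0], "linear": [0, 0, 0], "grip": 0.055},
  {"delta_rot": [0, 0, 0], "linear": [0, 0, 0], "grip": 0.035},
  {"delta_rot": [0, 0, 0], "linear": [0, 0, 0], "grip": 0.015},
  {"delta_rot": [0, 0, 0], "linear": [0, 0, 0], "grip": 0.015},
  {"delta_rot": [0, 0, 0], "linear": [0, 0, 0], "grip": 0.015},
  {"delta_rot": [0, 0, 0], "linear": [0, 0, 0], "grip": 0.015},
])

```text
t: 39.4
tool_pos: [0.5649, 0.3341, 0.094]
tool_rot: [-3.134, 0.22, -0.001]
contact_force: [-1.0, -1.6, 3.0]
opening: 0.0262
grip_force: 39.6
```

```bash
python3 - <<'E'
from h import *
o=ctrl.get_obs(); print(o["opening"],o["grip_force"],o["contact_force"]); move(.5766,.0664,.16,-8.06)
E
```

```text
0.02619397095565771 39.57293093204498 [-0.95146086 -1.58291676  3.01900979]
at [0.5649 0.3341 0.094 ] yaw -8.02 t 39.4
 shift(tool) [ 0.049   0.2635 -0.066 ] rz 0.04
```

>>> jog_arm([
  {"delta_rot": [0, 0, 0], "linear": [0, 0, -0.015], "grip": 0.015},
  {"delta_rot": [0, 0, 0], "linear": [0, 0, -0.025], "grip": 0.015},
  {"delta_rot": [0, 0, 0], "linear": [0, 0, -0.026], "grip": 0.015},
  {"delta_rot": [0, 0, 0], "linear": [0.003, 0.0165, 0], "grip": 0.015},
  {"delta_rot": [0, 0, 0], "linear": [0.006, 0.033, 0], "grip": 0.015},
  {"delta_rot": [0, 0, 0], "linear": [0.006, 0.033, 0], "grip": 0.015},
  {"delta_rot": [0, 0, 0], "linear": [0.006, 0.033, 0], "grip": 0.015},
  {"delta_rot": [0, 0, 0], "linear": [0.006, 0.033, 0], "grip": 0.015},
  {"delta_rot": [0, 0, 0], "linear": [0.006, 0.033, 0], "grip": 0.015},
  {"delta_rot": [0, 0, 0], "linear": [0.006, 0.033, 0], "grip": 0.015},
])

```text
t: 40.4
tool_pos: [0.5718, 0.114, 0.1575]
tool_rot: [3.133, -0.22, -0.005]
contact_force: [0.7, 0.2, -4.6]
opening: 0.0261
grip_force: 40.2
```

>>> jog_arm([
  {"delta_rot": [0, 0, 0], "linear": [0.006, 0.033, 0], "grip": 0.015},
  {"delta_rot": [0, 0, 0], "linear": [0.003, 0.0165, 0], "grip": 0.015},
  {"delta_rot": [0, 0, 0], "linear": [0, 0, 0], "grip": 0.015},
  {"delta_rot": [0, 0, 0], "linear": [0, 0, 0.025], "grip": 0.015},
  {"delta_rot": [0, 0, 0], "linear": [0, 0, 0.025], "grip": 0.015},
  {"delta_rot": [0, 0, 0], "linear": [0, 0, 0], "grip": 0.015},
  {"delta_rot": [0, 0, 0], "linear": [0, 0, 0], "grip": 0.015},
  {"delta_rot": [0, 0, 0], "linear": [0, 0, 0], "grip": 0.015},
])

```text
t: 41.2
tool_pos: [0.5763, 0.0665, 0.111]
tool_rot: [-3.134, 0.219, -0.004]
contact_force: [0.1, 0.8, -3.7]
opening: 0.0262
grip_force: 40.2
```

```bash
python3 - <<'E'
from h import *
o=ctrl.get_obs(); print(o["contact_force"]); move(.5758,.0661,.096,-8.06)
E
```

```text
[ 0.12639573  0.83331682 -3.7056873 ]
at [0.5763 0.0665 0.111 ] yaw -7.99 t 41.2
 shift(tool) [-0.0005  0.0004  0.015 ] rz 0.07
```

>>> jog_arm([
  {"delta_rot": [0, 0, 0], "linear": [0, 0.0003, 0.008], "grip": 0.015},
  {"delta_rot": [0, 0, 0], "linear": [0, 0, 0.005], "grip": 0.015},
  {"delta_rot": [0, 0, 0], "linear": [0, 0, 0], "grip": 0.015},
  {"delta_rot": [0, 0, 0], "linear": [0, 0, 0], "grip": 0.015},
  {"delta_rot": [0, 0, 0], "linear": [0, 0, 0], "grip": 0.015},
])

```text
t: 41.7
tool_pos: [0.5753, 0.0657, 0.0965]
tool_rot: [-3.134, 0.22, 0.0]
contact_force: [-0.3, -0.1, -5.3]
opening: 0.0258
grip_force: 40.5
```

```bash
python3 - <<'E'
from h import *
o=ctrl.get_obs(); print(o["contact_force"]); move(.5758,.0661,.096,-8.06)
E
```

```text
[-0.32002403 -0.10768513 -5.28673158]
at [0.5753 0.0657 0.0965] yaw -8.03 t 41.7
 shift(tool) [ 0.0004 -0.0005  0.0005] rz 0.03
```

>>> jog_arm([
  {"delta_rot": [0, 0, 0], "linear": [0.0003, 0, 0.001], "grip": 0.015},
  {"delta_rot": [0, 0, 0], "linear": [0, 0, 0], "grip": 0.015},
  {"delta_rot": [0, 0, 0], "linear": [0, 0, 0], "grip": 0.015},
])

```text
t: 42.0
tool_pos: [0.576, 0.0656, 0.096]
tool_rot: [-3.134, 0.22, -0.001]
contact_force: [-0.3, -0.0, -1.6]
opening: 0.0263
grip_force: 40.6
```

>>> jog_arm([
  {"delta_rot": [0, 0, 0], "linear": [0, 0, 0.0007], "grip": 0.015},
  {"delta_rot": [0, 0, 0], "linear": [0, 0, 0], "grip": 0.015},
  {"delta_rot": [0, 0, 0], "linear": [0, 0, 0], "grip": 0.015},
])

```text
t: 42.3
tool_pos: [0.5762, 0.0656, 0.096]
tool_rot: [3.134, -0.22, 0.002]
contact_force: [-1.8, -0.7, 3.8]
opening: 0.0259
grip_force: 40.9
```

>>> jog_arm([
  {"delta_rot": [0, 0, 0], "linear": [0, 0, 0], "grip": 0.035},
  {"delta_rot": [0, 0, 0], "linear": [0, 0, 0], "grip": 0.055},
  {"delta_rot": [0, 0, 0], "linear": [0, 0, 0], "grip": 0.055},
  {"delta_rot": [0, 0, 0], "linear": [0, 0, -0.015], "grip": 0.055},
  {"delta_rot": [0, 0, 0], "linear": [0, 0, -0.03], "grip": 0.055},
  {"delta_rot": [0, 0, 0], "linear": [0, 0, -0.045], "grip": 0.055},
  {"delta_rot": [0, 0, 0], "linear": [0, 0, -0.045], "grip": 0.055},
  {"delta_rot": [0, 0, 0], "linear": [0, 0, -0.045], "grip": 0.05},
  {"delta_rot": [0, 0, 0], "linear": [-0.033, 0.033, -0.025], "grip": 0.05},
  {"delta_rot": [0, 0, 0], "linear": [-0.035, 0.033, -0.028], "grip": 0.05},
])

```text
t: 43.3
tool_pos: [0.5047, 0.0139, 0.3266]
tool_rot: [3.134, -0.217, 0.004]
contact_force: [0.1, -0.6, 0.4]
opening: 0.0501
grip_force: 0.0
```

>>> jog_arm([
  {"delta_rot": [0, 0, 0], "linear": [0, 0, 0], "grip": 0.05},
  {"delta_rot": [0, 0, 0], "linear": [0, 0, 0], "grip": 0.05},
  {"delta_rot": [0, 0, 0], "linear": [0, 0, 0], "grip": 0.05},
  {"delta_rot": [0, 0, 0], "linear": [0, 0, 0], "grip": 0.05},
  {"delta_rot": [0, 0, 0], "linear": [0, 0, 0], "grip": 0.05},
])

```text
t: 43.8
tool_pos: [0.5052, 0.0146, 0.3221]
tool_rot: [-3.134, 0.218, 0.004]
contact_force: [-0.1, -0.4, -0.5]
opening: 0.05
grip_force: 0.0
```

```bash
python3 - <<'E'
from h import *
o,im,d=snap("tray2"); move(.5008,.0097,.3292,-8.18,o)
o1,im1,_=load("tray")
s=lambda i: cv2.resize(i[20:230,180:460,::-1],None,fx=1.42,fy=1.42,interpolation=cv2.INTER_CUBIC)
t0=np.load("pics/top0.npz")["im"]; t1,_=ctrl.get_image("top")
c=lambda i: cv2.resize(i[150:325,150:500,::-1],(398,199),interpolation=cv2.INTER_CUBIC)
cv2.imwrite("pics/final.png",np.vstack([np.hstack([s(im1),s(im)])[:, :796],np.hstack([c(t0),c(t1)])]))
E
```

```text
at [0.5052 0.0146 0.3221] yaw -7.98 t 43.8
 shift(tool) [-0.0037  0.0055 -0.0071] rz 0.20
```

View pics/final.png

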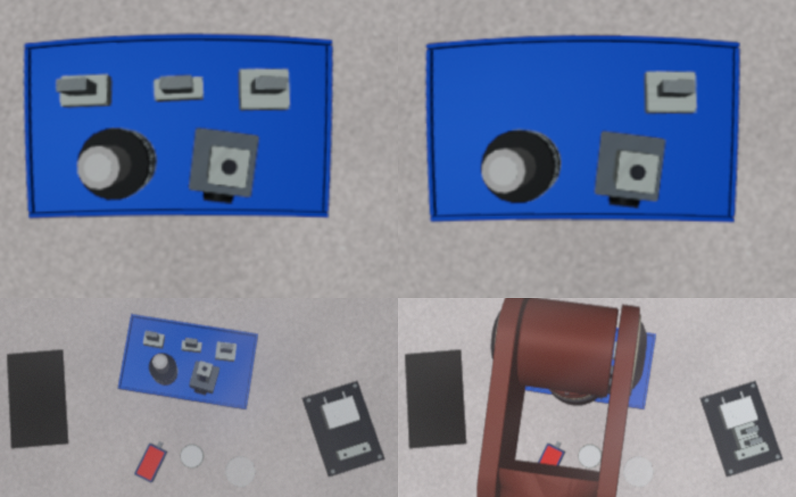

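```bash
python3 - <<'E'
from h import *
P={"tray":{"hole":(229,167),"lens":(98,167)},"tray2":{"hole":(239,172),"lens":(106,170)}}
for nm in P:
    o,im,d=load(nm); g=cv2.cvtColor(im,cv2.COLOR_RGB2GRAY)
    for k,(u,v) in P[nm].items():
        u=180+u/1.42;v=20+v/1.42;r=6 if k=="hole" else 18
        y,x=np.mgrid[int(v)-r:int(v)+r+1,int(u)-r:int(u)+r+1];w=g[int(v)-r:int(v)+r+1,int(u)-r:int(u)+r+1].astype(float)
        m=(w<90) if k=="hole" else (w>140)
        n,l,st,ce=cv2.connectedComponentsWithStats(m.astype(np.uint8)); i=1+np.argmax(st[1:,4])
        c=ce[i]+[int(u)-r,int(v)-r]; print(nm,k,c.round(1),st[i],at_z("wrist",*c,.14,o).round(4))
    t=.031
E
```

```text
tray hole [340.9 137.2] [ 1  1 11 11 91] [ 0.5652 -0.0158  0.14  ]
tray lens [248.8 137.6] [  4   5  28  28 612] [0.5776 0.0654 0.14  ]
tray2 hole [348.3 141. ] [ 2  1 10 11 90] [ 0.5654 -0.0161  0.14  ]
tray2 lens [253.7 139.8] [  4   5  29  29 655] [0.5787 0.0653 0.14  ]
```

```bash
python3 -c "
from station import ctrl
print(ctrl.finish_job())"
```

```text
the job is handed in; nothing more can be done
None
```

The job is handed in: the thin and medium spacers (44 mm together in the 46.5 mm gap) sit side by side, fully home, midway along the gap. The thick spacer was left in the tray, and the stand and lens are upright within about 1 mm of where they stood, at 44 s on the robot's clock.

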